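Load the wound chokes into the test jig and latch its guard

ROBOT

A 6-joint arm with a two-finger parallel gripper is mounted at the origin on the work surface. World frame = base frame: x ahead of the robot, y to its left, z up, the work surface at z = 0. Lengths are in m, angles in degrees, forces in N, time in s.
With the tool pointing down it reaches from about 0.35 to 0.875 m from the base axis. Payload 4.2 kg.
Tool frame: the origin (TCP) lies at the very end of the fingers, on their centre line; the grasp point (between the pads) lies 19 mm behind it (r.grip_point_offset is the distance from the TCP to the grasp point, in m); z points along the fingers, y is the line along which they close (so a half turn about z gives the same grasp; the last joint's range is limited). The gripper opens to 87 mm and grips with 3 to 60 N. Pads are 19 mm wide; open, the fingers measure 117 mm over their backs; the gripper's body (75 mm by 190 mm) begins 51 mm behind the grasp point.
Start: joints at [-51.303, 22.042, 0.453, 0, -68.411, -14.817], TCP at [0.253, -0.571, 0.223] pointing down, gripper open.
Joint ranges: [-179.83, 179.83], [-69.29, 118.12], [-61.27, 80.66], [-181.25, 117.63], [-171.15, -9.14], [-177.46, 177.46]. Speed limits (degrees/s): [159.86, 159.86, 180, 180, 180, 180].

INTERFACE

Orientations are given as a 3x3 rotation matrix whose columns are the frame's x, y, z axes.
In Python, from station import r gives the robot as it stands.
- The arm moves only by the tool move_arm, never from a script. Its argument "series" is a list of rows, each a list of 3 entries, a list of its own where there are three numbers: the turn, a rotation vector about the tool's x, y, z as a fraction of full scale, then the shift along the tool's x, y, z as a fraction of full scale, then the opening, from 0 (shut) to 1 (fully open). A call has 1 to 12 rows; each row shifts and turns the commanded pose from where the row before left it, along the tool's axes as they then stand; what a row does not reach is not made up. Full scale, the value 1, is 0.5 m for a shift and 0.1 rad for a turn. A row lasts 1/10 s, in which the tool goes at most 50 mm and 8.59 degrees, less where a joint would pass 70% of its speed; a pose out of reach is approached as far as the arm can. A call with a number of a shift or a turn outside -1 to 1 is refused whole. A call with a gripper value outside its range is refused whole. The fingers move at their own pace and stop on an object; the grip force is fixed at half the most. Time passes only in rows, so rows that do not move let the fingers close. It gives the time, the measured TCP pose, the force, the opening and the grip force at its end, in the units of the state.
- r.sense(): the state, without advancing time (a new reading comes with each control period).
- r.capture(name): name is "side" or "top"; returns a dict with "img" (480x640x3 uint8, red, green, blue), "fx", "fy", "cx", "cy" (pixels), "origin" and "orientation" of the camera in the world. Camera axes: x right, y up, looking along -z (the intrinsics and any distortion apply to the point x, -y, -z); pixel columns grow to the right and rows downward; lengths in m; the calibration is good to about 2 mm. A picture is of the moment at which its call begins. There is no depth.
- r.finish_job(): hands the job in; it is judged then, once.
Trained networks look in the newest picture that a camera, given by its name, has taken for a name from the list of things; names that differ only in an ending like _2 or _b are one class to them, and where a whole thing is asked for, a point or a joint stands for the part that bears it (a point fixed in the world has none). Each returns a list of dicts, best first, with "score" (0 to 1); they miss things now and then, are a little off and sometimes report something else, mostly with a low value. They report only what shows in the picture. A call takes as long as a camera call. They do not tell look-alikes from the thing itself.
- r.cut_out(target, camera): "pixels" (480x640 bool, what is visible of it) and "centre" ([column, row] in pixels, amid what is visible of it).
- r.pinpoint(target, camera): "centre" ([column, row] in pixels: a listed point, or the origin of a listed thing).
The state is a dict: "time_s": time; "joints": joint angles; "joint_velocities": joint speeds; "effort": joint torques, N m; "tcp_pos": TCP position; "ee_rot": TCP orientation; "wrist_force": force on the tool from outside, world axes, zero at the start; "moment": the same for the moment, N m; "gripper_width": opening from 0.0 (shut) to 1.0 (fully open); "gripper_force": force on a finger pad.
Only numpy, scipy, OpenCV 4.12 (cv2) and the standard library are available. Lean on these libraries where they do the work, as an engineer would, in place of code of your own. Each camera call takes 0.05 s, during which the arm holds its last target. There are 200 camera calls.

TASK

Get the test jig ready to run: raise its drop latch out of the catch and slide the clear guard fully open, then take every wound ring choke off the rack and lay it flat in the jig's well, one in the middle of each pair of brass contact strips (any pair will do). Then slide the guard back fully home, lifting the latch bar over the striker and letting it drop down into the catch behind it. Leave the tall bobbins and everything else on the bench where it is.

Things in the scene. Friction and masses are not known exactly. Their poses are not given: they have to be found in the camera images.
- jig: test jig, a grey steel box bolted to the bench, 542 mm long (its y), 204 mm wide (its x). Origin on the bench under the middle of its open well, z up. Well: x -78 to +78, y -113 to +113 mm, floor at z 10, walls up to 48, guard rails along both sides up to 63 mm. The closed housing (y -113 to -382 mm, 48 mm high) lies beside the well; the open guard rests over it
- striker (a point): middle of the top of the striker, a square steel block 40 mm wide (jig's x) and 14 mm thick (jig's y 119 to 133 mm) on the end wall of the well, top 60 mm over the bench. Just beyond it (jig's y 133 to 153 mm) is the catch, an open pocket into which the latch's tooth drops
- guard (a joint): clear plastic plate, 166 x 234 x 5 mm, with aluminium end strips, top 56 mm over the bench (strips 63 mm), sliding level in the jig's rails over the well; carries the latch. Value in m: 0 = fully home, well covered (so at the start); grows as it slides open along the jig's -y, up to 0.27 = fully open, well uncovered. About 1.2 N of drag; stays where it is left
- latch (a joint): steel bar 16 mm wide, pivoted on the guard, reaching along the jig's +y past the guard's edge. Value in rad: 0 = level, down on its stop (at the start, in the catch), up to 0.7 = raised; falls by its own weight. The tooth under its end, square on both sides, 10 mm thick (jig's y), reaches down to 45 mm over the bench and must be raised over 0.17 rad to pass over the striker either way
- latch_pivot (a point): middle of the latch bar's pivot pin (along the jig's x) on the guard, 66 mm over the bench; when the guard is home it lies at jig's y 41 mm; moves with the guard
- latch_tab (a point): centre of the dark steel thumb tab standing on the end of the latch bar: 12 mm thick (jig's x), 20 mm long (jig's y), 26 mm tall, from z = 69 mm to 95 mm over the bench when the bar is down; 97 mm from the bar's pivot. Moves with bar and guard. Pinched across its 12 mm it serves to raise the bar and to slide the guard
- station0 (a point): test station 0: the point on the well's floor midway between one pair of brass contact strips (each strip 12 mm x 34 mm, 26 mm between their centre lines), in a channel 44 mm wide (along the jig's x) between two white ribs 6 mm thick and 8 mm high that run the length of the well; stations lie in one row along the jig's y, 44 mm apart, station0 nearest the striker
- station1 (a point): test station 1: the point on the well's floor midway between one pair of brass contact strips (each strip 12 mm x 34 mm, 26 mm between their centre lines), in a channel 44 mm wide (along the jig's x) between two white ribs 6 mm thick and 8 mm high that run the length of the well; stations lie in one row along the jig's y, 44 mm apart, station0 nearest the striker
- station2 (a point): test station 2: the point on the well's floor midway between one pair of brass contact strips (each strip 12 mm x 34 mm, 26 mm between their centre lines), in a channel 44 mm wide (along the jig's x) between two white ribs 6 mm thick and 8 mm high that run the length of the well; stations lie in one row along the jig's y, 44 mm apart, station0 nearest the striker
- station3 (a point): test station 3: the point on the well's floor midway between one pair of brass contact strips (each strip 12 mm x 34 mm, 26 mm between their centre lines), in a channel 44 mm wide (along the jig's x) between two white ribs 6 mm thick and 8 mm high that run the length of the well; stations lie in one row along the jig's y, 44 mm apart, station0 nearest the striker
- station4 (a point): test station 4: the point on the well's floor midway between one pair of brass contact strips (each strip 12 mm x 34 mm, 26 mm between their centre lines), in a channel 44 mm wide (along the jig's x) between two white ribs 6 mm thick and 8 mm high that run the length of the well; stations lie in one row along the jig's y, 44 mm apart, station0 nearest the striker
- choke0_mid (a point): wound ring choke 0: squat ring, copper wire turns on a core with a black foot ring, outside 36 mm across, hole 16 mm, 28 mm high, about 90 g; the point is its centre, half-way up (14 mm over its underside), z along its axis, foot downward. At the start it stands on the rack with an upright aluminium post 10 mm thick through its hole. May be absent
- choke1_mid (a point): wound ring choke 1: squat ring, copper wire turns on a core with a black foot ring, outside 36 mm across, hole 16 mm, 28 mm high, about 90 g; the point is its centre, half-way up (14 mm over its underside), z along its axis, foot downward. At the start it stands on the rack with an upright aluminium post 10 mm thick through its hole. May be absent
- choke2_mid (a point): wound ring choke 2: squat ring, copper wire turns on a core with a black foot ring, outside 36 mm across, hole 16 mm, 28 mm high, about 90 g; the point is its centre, half-way up (14 mm over its underside), z along its axis, foot downward. At the start it stands on the rack with an upright aluminium post 10 mm thick through its hole. May be absent
- choke3_mid (a point): wound ring choke 3: squat ring, copper wire turns on a core with a black foot ring, outside 36 mm across, hole 16 mm, 28 mm high, about 90 g; the point is its centre, half-way up (14 mm over its underside), z along its axis, foot downward. At the start it stands on the rack with an upright aluminium post 10 mm thick through its hole. May be absent
- choke4_mid (a point): wound ring choke 4: squat ring, copper wire turns on a core with a black foot ring, outside 36 mm across, hole 16 mm, 28 mm high, about 90 g; the point is its centre, half-way up (14 mm over its underside), z along its axis, foot downward. At the start it stands on the rack with an upright aluminium post 10 mm thick through its hole. May be absent
- bobbin0_mid (a point): bystander: tall flanged bobbin 0 of wire with white flanges, 44 mm across, 44 mm high, on a post of the rack; the point is its centre
- bobbin1_mid (a point): bystander: tall flanged bobbin 1 of wire with white flanges, 44 mm across, 44 mm high, standing on the bench; the point is its centre
- rack: plywood storage rack fixed on the bench, 135 mm (its x) x 215 mm (its y), 14 mm thick, with six upright aluminium posts 10 mm thick, tips 60 mm over the bench (46 mm over the plywood), in two rows (x -37.5 and +37.5 mm) of three (y -75, 0, +75 mm). Origin on the bench under its centre. Chokes and a bobbin stand on it, in any places, their undersides 14 mm over the bench; some posts are empty
- screwdriver: bystander: screwdriver 170 mm long, lying on the bench
- multimeter: bystander: yellow handheld multimeter 180 x 85 x 40 mm, lying on the bench
- solder_reel: bystander: reel of solder, 64 mm across, 45 mm high, lying on the bench
- probe: bystander: red test probe 120 mm long, lying on the bench
- tweezers: bystander: steel tweezers 125 mm long, lying on the bench
Things that resemble listed ones, but are neither listed nor needed, are in the scene too. What is shaped like the part that bears choke1_mid but blue or red is not meant.

How it is judged (in metres and radians):
On the way, in this order (a step that is already met when the one before it is completed fails the run):
1. latch raised out of the catch and guard slid open clear of the well (at least 240 mm) (value of joint guard above 0.24 m), for 0.2 s.
2. with the guard still open, every choke lies flat on a station of its own, let go (value of joint guard above 0.15 m and (horizontal distance between choke0_mid and station0 below 0.011 m or horizontal distance between choke0_mid and station1 below 0.011 m or horizontal distance between choke0_mid and station2 below 0.011 m or horizontal distance between choke0_mid and station3 below 0.011 m or horizontal distance between choke0_mid and station4 below 0.011 m) and z of each of choke0_mid, choke1_mid, choke2_mid, choke3_mid, choke4_mid in the frame of jig below 0.027 m and angle between each of choke0_mid, choke1_mid, choke2_mid, choke3_mid, choke4_mid's own z axis and vertical below 0.15 rad and (horizontal distance between choke1_mid and station0 below 0.011 m or horizontal distance between choke1_mid and station1 below 0.011 m or horizontal distance between choke1_mid and station2 below 0.011 m or horizontal distance between choke1_mid and station3 below 0.011 m or horizontal distance between choke1_mid and station4 below 0.011 m) and (horizontal distance between choke2_mid and station0 below 0.011 m or horizontal distance between choke2_mid and station1 below 0.011 m or horizontal distance between choke2_mid and station2 below 0.011 m or horizontal distance between choke2_mid and station3 below 0.011 m or horizontal distance between choke2_mid and station4 below 0.011 m) and (horizontal distance between choke3_mid and station0 below 0.011 m or horizontal distance between choke3_mid and station1 below 0.011 m or horizontal distance between choke3_mid and station2 below 0.011 m or horizontal distance between choke3_mid and station3 below 0.011 m or horizontal distance between choke3_mid and station4 below 0.011 m) and (horizontal distance between choke4_mid and station0 below 0.011 m or horizontal distance between choke4_mid and station1 below 0.011 m or horizontal distance between choke4_mid and station2 below 0.011 m or horizontal distance between choke4_mid and station3 below 0.011 m or horizontal distance between choke4_mid and station4 below 0.011 m) and contact force between each of choke0, choke1, choke2, choke3, choke4 and the fingers below 0.1 N), for 0.3 s.
3. latch bar raised over the striker as the guard comes home (bar over 0.12 rad, guard within 20 mm of home) (value of joint latch above 0.12 rad and value of joint guard below 0.02 m).
At the end, for the whole second after the job is handed in: The guard is fully home (within 5 mm), the latch bar is down in the catch behind the striker (within 0.04 rad of level), and every choke present lies flat (within 0.15 rad) on the floor of the well, at rest, its centre within 11 mm of the middle of a station, one to a station (value of joint guard below 0.005 m and value of joint latch below 0.04 rad and (horizontal distance between choke0_mid and station0 below 0.011 m or horizontal distance between choke0_mid and station1 below 0.011 m or horizontal distance between choke0_mid and station2 below 0.011 m or horizontal distance between choke0_mid and station3 below 0.011 m or horizontal distance between choke0_mid and station4 below 0.011 m) and z of each of choke0_mid, choke1_mid, choke2_mid, choke3_mid, choke4_mid in the frame of jig below 0.027 m and angle between each of choke0_mid, choke1_mid, choke2_mid, choke3_mid, choke4_mid's own z axis and vertical below 0.15 rad and (horizontal distance between choke1_mid and station0 below 0.011 m or horizontal distance between choke1_mid and station1 below 0.011 m or horizontal distance between choke1_mid and station2 below 0.011 m or horizontal distance between choke1_mid and station3 below 0.011 m or horizontal distance between choke1_mid and station4 below 0.011 m) and (horizontal distance between choke2_mid and station0 below 0.011 m or horizontal distance between choke2_mid and station1 below 0.011 m or horizontal distance between choke2_mid and station2 below 0.011 m or horizontal distance between choke2_mid and station3 below 0.011 m or horizontal distance between choke2_mid and station4 below 0.011 m) and (horizontal distance between choke3_mid and station0 below 0.011 m or horizontal distance between choke3_mid and station1 below 0.011 m or horizontal distance between choke3_mid and station2 below 0.011 m or horizontal distance between choke3_mid and station3 below 0.011 m or horizontal distance between choke3_mid and station4 below 0.011 m) and (horizontal distance between choke4_mid and station0 below 0.011 m or horizontal distance between choke4_mid and station1 below 0.011 m or horizontal distance between choke4_mid and station2 below 0.011 m or horizontal distance between choke4_mid and station3 below 0.011 m or horizontal distance between choke4_mid and station4 below 0.011 m) and linear speed of each of choke0, choke1, choke2, choke3, choke4 below 0.02 m/s); the robot touches nothing.
It fails at once if a bobbin or another bystander is moved more than 40 mm (distance of any of bobbin0_mid, bobbin1_mid, screwdriver, multimeter, solder_reel, probe, tweezers from where it was at the start of the episode above 0.04 m).
Of choke0, choke1, choke2, choke3, choke4 only 3 to 5 are there at a start; the rules pass over those that are not, and their reading is None.
At some moment in a run one of choke0, choke1, choke2, choke3, choke4 may be knocked a few centimetres aside while the robot is not near it.
Once in a run the grip may slacken for a moment while it holds something.
It also fails if it takes over 210 s, if anything falls off the work surface, if the arm or the gripper's body presses on something with over 40 N, if the wrist force passes 120 N, or if a joint passes its speed limit or range.

## Working session

There is one attempt and no reset: what is moved stays moved. The work goes in short steps, Python scripts to look and compute and a tool call to move; the robot and the scene stay as the last step left them, time stands still between calls to the robot, and variables do not carry over. Pictures are saved under pics/ and viewed, at most 14 in all, crops included, and the job is handed in when it is done.

Besides the shell and the picture viewer there is one more tool, called after "Emit:" by a JSON object that holds its "fn" and its "kwargs", one argument or row to a line. move_arm: Moves the arm, as the interface text tells. Its arguments: {"type":"object","properties":{"series":{"type":"array"}},"required":["series"]}

```bash
mkdir -p pics; ls; cat > h.py <<'E'
import numpy as np, cv2
from station import r
def cap(n, save=None):
    c=r.capture(n)
    if save: cv2.imwrite('pics/'+save+'.png', c['img'][:,:,::-1])
    return c
def ray(c,px):
    d=np.array([(px[0]-c['cx'])/c['fx'], -(px[1]-c['cy'])/c['fy'], -1.0])
    return np.array(c['origin']), np.array(c['orientation'])@d
def atz(c,px,z):
    o,d=ray(c,px); return o+d*(z-o[2])/d[2]
def proj(c,p):
    q=np.array(c['orientation']).T@(np.array(p)-np.array(c['origin']))
    return np.array([c['cx']+c['fx']*q[0]/-q[2], c['cy']-c['fy']*q[1]/-q[2]])
def tri(c1,p1,c2,p2):
    o1,d1=ray(c1,p1);o2,d2=ray(c2,p2)
    A=np.stack([d1,-d2],1); t=np.linalg.lstsq(A,o2-o1,rcond=None)[0]
    a=o1+t[0]*d1;b=o2+t[1]*d2
    return (a+b)/2, np.linalg.norm(a-b)
E
python3 - <<'E'
from h import *
np.set_printoptions(precision=4,suppress=True)
s=r.sense(); print(s['tcp_pos'],s['ee_rot'],s['gripper_width'],r.grip_point_offset)
t=cap('top','top0'); u=cap('side','side0')
for c in (t,u): print({k:v for k,v in c.items() if k!='img'})
for n in ['jig','striker','latch_pivot','latch_tab','station0','station4','rack','choke1_mid','bobbin0_mid','guard']:
    for nm,c in (('top',t),('side',u)):
        print(n,nm,[(np.round(x['centre']).tolist(),round(x['score'],2)) for x in r.pinpoint(n,nm)][:8])
E
```

```text
pics
[ 0.2528 -0.5709  0.2215] [[-0.9145 -0.4047 -0.001 ]
 [-0.4047  0.9145  0.002 ]
 [ 0.0001  0.0022 -1.    ]] 0.9954147297099116 0.0187
{'fx': 471.22499272268783, 'fy': 471.22499272268783, 'cx': 322.62240312150044, 'cy': 245.0823691813024, 'origin': array([0.3461, 0.0841, 1.0577]), 'orientation': array([[ 0.0136,  0.9814, -0.1914],
       [-0.9999,  0.0121, -0.009 ],
       [-0.0066,  0.1915,  0.9815]])}
{'fx': 496.37040558944494, 'fy': 496.37040558944494, 'cx': 323.02350885198297, 'cy': 235.7894897584129, 'origin': array([0.1101, 0.5371, 0.6342]), 'orientation': array([[-0.7558,  0.441 , -0.484 ],
       [-0.6547, -0.5148,  0.5534],
       [-0.0051,  0.7352,  0.6778]])}
jig top [([431.0, 252.0], 0.84)]
jig side [([390.0, 200.0], 0.84), ([239.0, 219.0], 0.26)]
striker top [([381.0, 242.0], 0.69)]
striker side [([346.0, 199.0], 0.87)]
latch_pivot top []
latch_pivot side [([379.0, 181.0], 0.95)]
latch_tab top [([377.0, 240.0], 0.93), ([232.0, 240.0], 0.6)]
latch_tab side [([341.0, 196.0], 0.98)]
station0 top [([395.0, 248.0], 0.86)]
station0 side [([376.0, 205.0], 0.9), ([359.0, 216.0], 0.69)]
station4 top [([395.0, 248.0], 0.86)]
station4 side [([376.0, 205.0], 0.9), ([359.0, 216.0], 0.69)]
rack top [([236.0, 259.0], 0.83)]
rack side []
choke1_mid top [([311.0, 238.0], 0.75), ([266.0, 236.0], 0.72), ([335.0, 218.0], 0.64), ([299.0, 311.0], 0.51), ([318.0, 282.0], 0.5)]
choke1_mid side [([339.0, 285.0], 0.95), ([246.0, 288.0], 0.93), ([288.0, 256.0], 0.91), ([349.0, 315.0], 0.8), ([290.0, 234.0], 0.73), ([128.0, 306.0], 0.51)]
bobbin0_mid top [([201.0, 272.0], 0.75)]
bobbin0_mid side [([208.0, 374.0], 0.96)]Traceback (most recent call last):
  File "<stdin>", line 8, in <module>
ValueError: it knows: bobbin0_mid, bobbin1_mid, choke0_mid, choke1_mid, choke2_mid, choke3_mid, choke4_mid, jig, latch_pivot, latch_tab, multimeter, probe, rack, screwdriver, solder_reel, station, striker, tweeze
```

View pics/top0.png

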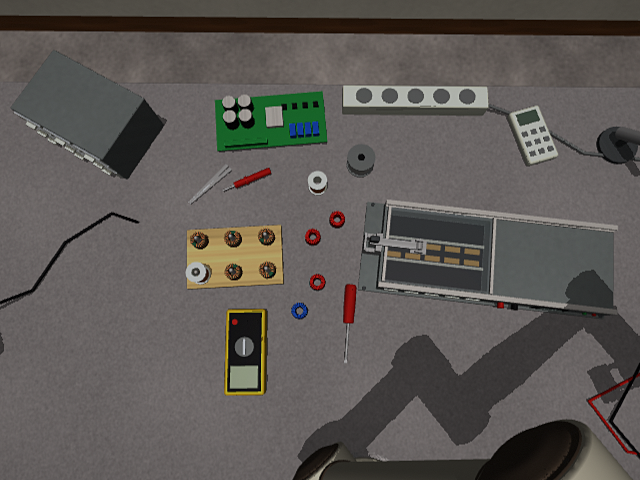

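View pics/side0.png

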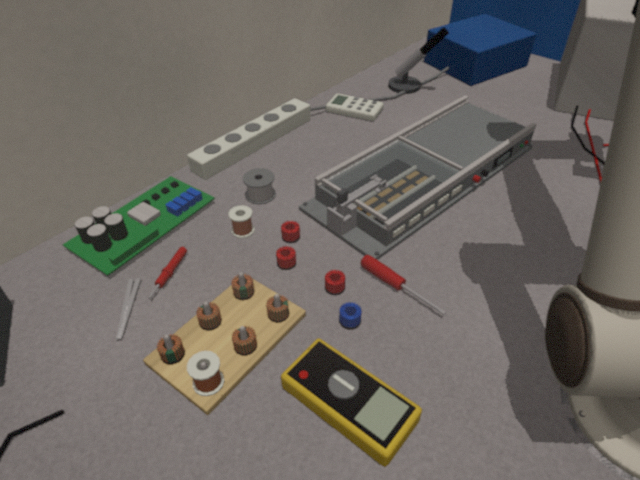

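```bash
cat >> h.py <<'E'
np.set_printoptions(precision=4,suppress=True)
def brass(c,zz=0.012,lo=None):
    hsv=cv2.cvtColor(c['img'],cv2.COLOR_RGB2HSV)
    m=cv2.inRange(hsv,(10,90,90),(25,255,255)); return m
E
python3 - <<'E'
from h import *
t=cap('top'); u=cap('side')
def pp(n):
    a=r.pinpoint(n,'top'); b=r.pinpoint(n,'side'); return a,b
a,b=pp('latch_tab'); print('tab',[tri(t,x['centre'],u,b[0]['centre']) for x in a[:2]])
print('tab top z.082',atz(t,a[0]['centre'],.082),'side',atz(u,b[0]['centre'],.082))
a,b=pp('striker'); print('striker',tri(t,a[0]['centre'],u,b[0]['centre']), atz(t,a[0]['centre'],.06),atz(u,b[0]['centre'],.06))
a,b=pp('latch_pivot'); print('pivot',[atz(u,x['centre'],.066) for x in b],[atz(t,x['centre'],.066) for x in a])
a,b=pp('jig'); print('jig',[atz(t,x['centre'],0) for x in a],[atz(u,x['centre'],0) for x in b])
a,b=pp('station'); print('st',[atz(t,x['centre'],.01) for x in a],[atz(u,x['centre'],.01) for x in b])
a,b=pp('rack'); print('rack',[atz(t,x['centre'],0) for x in a])
for n in ('choke0_mid','bobbin0_mid'):
    a,b=pp(n); z=.028 if n[0]=='c' else .036
    print(n,'top',[(x['score'],atz(t,x['centre'],z)[:2],np.round(x['centre'])) for x in a]); print('side',[(x['score'],atz(u,x['centre'],z)[:2],np.round(x['centre'])) for x in b])
for nm,c,z in (('top',t,.012),('side',u,.012)):
    m=brass(c); n,l,s,ce=cv2.connectedComponentsWithStats(m)
    print(nm,[(s[i,4],np.round(ce[i]),atz(c,ce[i],z)[:2]) for i in range(1,n) if s[i,4]>15])
for n in ('jig','rack','latch_tab'):
  for nm,c,z in (('top',t,{'jig':.055,'rack':.014,'latch_tab':.082}[n]),):
    for x in r.cut_out(n,nm)[:1]:
        ys,xs=np.nonzero(x['pixels']); P=np.array([atz(c,p,z)[:2] for p in zip(xs,ys)],np.float32)
        print(n,cv2.minAreaRect(P*1000))
E
```

```text
tab [(array([ 0.5509, -0.0183,  0.0792]), np.float64(0.002267153027469945))]
tab top z.082 [ 0.5513 -0.0174  0.082 ] side [ 0.5476 -0.016   0.082 ]Traceback (most recent call last):
  File "<stdin>", line 7, in <module>
IndexError: list index out of range
```

```bash
python3 - <<'E'
import cv2
i=cv2.imread('pics/top0.png')[190:320,350:480]
j=cv2.imread('pics/top0.png')[215:300,180:290]
i=cv2.resize(i,(600,600),interpolation=cv2.INTER_CUBIC)
cv2.imwrite('pics/crop0.png',i)
E
```

```text
(no output)
```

View pics/crop0.png

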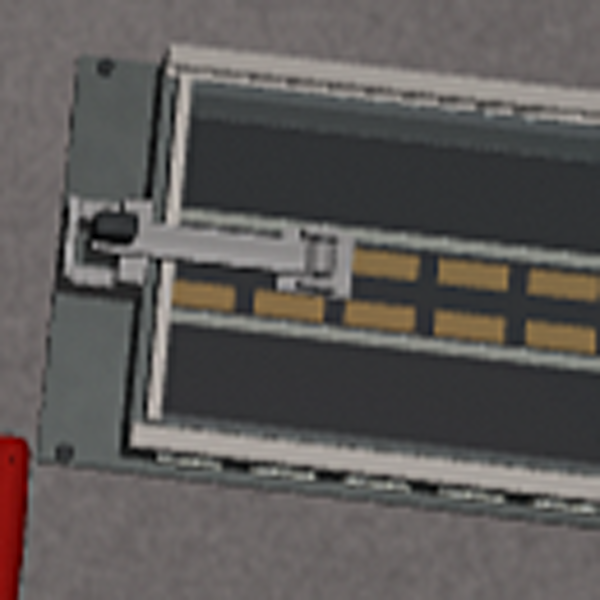

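```bash
python3 - <<'E'
from h import *
t=cap('top'); u=cap('side')
def pp(n):
    return r.pinpoint(n,'top'), r.pinpoint(n,'side')
for n,z in (('latch_tab',.082),('striker',.06),('latch_pivot',.066),('jig',0),('rack',0),('station',.01),('choke0_mid',.028),('bobbin0_mid',.036)):
    a,b=pp(n)
    print(n,'top',[(round(x['score'],2),atz(t,x['centre'],z)[:2]) for x in a]); print('   side',[(round(x['score'],2),atz(u,x['centre'],z)[:2]) for x in b])
for nm,c,z in (('top',t,.012),('side',u,.012)):
    m=brass(c); n,l,s,ce=cv2.connectedComponentsWithStats(m)
    print(nm,[(s[i,4],np.round(ce[i]),atz(c,ce[i],z)[:2]) for i in range(1,n) if s[i,4]>40])
for n in ('jig','rack','latch_tab'):
  for nm,c,z in (('top',t,{'jig':.055,'rack':.014,'latch_tab':.082}[n]),):
    for x in r.cut_out(n,nm)[:1]:
        ys,xs=np.nonzero(x['pixels']); P=np.array([atz(c,p,z)[:2] for p in zip(xs,ys)],np.float32)
        print(n,cv2.minAreaRect(P*1000))
E
```

```text
latch_tab top []
   side [(0.94, array([ 0.5441, -0.0084])), (0.47, array([ 0.5412, -0.0113])), (0.33, array([0.4535, 0.3139]))]
striker top [(0.81, array([ 0.5436, -0.0274]))]
   side [(0.96, array([ 0.553 , -0.0389])), (0.32, array([0.4617, 0.3686]))]
latch_pivot top [(0.7, array([ 0.5396, -0.1133]))]
   side [(0.72, array([ 0.5403, -0.117 ]))]
jig top []
   side [(0.93, array([ 0.5284, -0.1446]))]
rack top [(0.64, array([0.5276, 0.2933]))]
   side [(0.66, array([0.5155, 0.2939]))]
station top [(0.68, array([ 0.5471, -0.0691]))]
   side [(0.88, array([ 0.5488, -0.0738])), (0.63, array([0.5156, 0.2994])), (0.62, array([0.4923, 0.356 ])), (0.59, array([ 0.5348, -0.1044])), (0.56, array([ 0.5882, -0.1801]))]
choke0_mid top [(0.49, array([0.5553, 0.3673]))]
   side [(0.59, array([0.551 , 0.3638]))]
bobbin0_mid top [(0.76, array([0.4862, 0.3635])), (0.54, array([0.4862, 0.2902])), (0.29, array([ 0.5538, -0.0326]))]
   side [(0.69, array([0.6768, 0.1194])), (0.68, array([0.4762, 0.3602])), (0.64, array([0.304 , 0.2702]))]
top [(np.int32(4255), array([237., 256.]), array([0.5229, 0.2862])
[... 333 characters left out ...]
83), array([432., 258.]), array([ 0.5235, -0.1521])), (np.int32(79), array([451., 260.]), array([ 0.5188, -0.1944])), (np.int32(80), array([471., 263.]), array([ 0.514 , -0.2394])), (np.int32(502), array([245., 349.]), array([0.3177, 0.2591]))]
side [(np.int32(7275), array([226., 340.]), array([0.5131, 0.2996])), (np.int32(3209), array([351., 412.]), array([0.2991, 0.2671]))]
jig ((517.9430541992188, -262.2959289550781), (546.0790405273438, 209.802978515625), 84.05960845947266)
rack ((519.951416015625, 290.30023193359375), (138.1922149658203, 215.9440155029297), 3.9380757808685303)
latch_tab ((543.6026000976562, -60.56571578979492), (111.76376342773438, 22.48548126220703), 86.32762908935547)
```

Emit:
{"fn": "move_arm", "kwargs": {
  "series": [
    [[0, 0, -1], [0, 0, 0], 0.5],
    [[0, 0, -1], [0, 0, 0], 0.5],
    [[0, 0, -1], [0, 0, 0], 0.5],
    [[0, 0, -1], [0, 0, 0], 0.5],
    [[0, 0, -1], [0, 0, 0], 0.5],
    [[0, 0, -1], [0, 0, 0], 0.5],
    [[0, 0, -1], [0, 0, 0], 0.5],
    [[0, 0, -1], [0, 0, 0], 0.5],
    [[0, 0, -1], [0, 0, 0], 0.5],
    [[0, 0, -1], [0, 0, 0], 0.5],
    [[0, 0, -0.48], [0, 0, 0], 0.5]
  ]
}}

```text
time_s: 3.45
tcp_pos: [0.2531, -0.5714, 0.2225]
ee_rot: [[-0.103, -0.995, -0.0], [-0.995, 0.103, 0.0], [-0.0, 0.0, -1.0]]
wrist_force: [-0.6, -0.5, -0.1]
gripper_width: 0.506
gripper_force: 0.0
```

```bash
cat >> h.py <<'E'
def go(p, n=None):
    "shift needed, tool axes, fractions"
    s=r.sense(); R=np.array(s['ee_rot']); d=R.T@(np.array(p)-s['tcp_pos'])
    print('t %.1f'%s['time_s'],'tcp',np.array(s['tcp_pos']),'yang %.2f'%np.degrees(np.arctan2(R[1,1],R[0,1])),'w %.3f'%s['gripper_width'],'f',np.array(s['wrist_force']),'| total frac',d/.5)
    n=n or int(np.ceil(np.linalg.norm(d)/.045)); print(n,'rows of',d/.5/n)
E
python3 -c "
from h import *
go([.551,-.017,.15]); print(r.sense()['ee_rot'])"
```

```text
t 3.5 tcp [ 0.2531 -0.5714  0.2225] yang 174.09 w 0.506 f [-0.6499 -0.5152 -0.1354] | total frac [-1.1643 -0.4786  0.1451]
15 rows of [-0.0776 -0.0319  0.0097]
[[-0.1029 -0.9947 -0.    ]
 [-0.9947  0.1029  0.    ]
 [-0.      0.     -1.    ]]
```

Emit:
{"fn": "move_arm", "kwargs": {
  "series": [
    [[0, 0, 0], [-0.0776, -0.0319, 0], 0.5],
    [[0, 0, 0], [-0.0776, -0.0319, 0], 0.5],
    [[0, 0, 0], [-0.0776, -0.0319, 0], 0.5],
    [[0, 0, 0], [-0.0776, -0.0319, 0], 0.5],
    [[0, 0, 0], [-0.0776, -0.0319, 0], 0.5],
    [[0, 0, 0], [-0.0776, -0.0319, 0], 0.5],
    [[0, 0, 0], [-0.0776, -0.0319, 0], 0.5],
    [[0, 0, 0], [-0.0776, -0.0319, 0], 0.5],
    [[0, 0, 0], [-0.0776, -0.0319, 0], 0.5],
    [[0, 0, 0], [-0.0776, -0.0319, 0], 0.5],
    [[0, 0, 0], [-0.0776, -0.0319, 0], 0.5],
    [[0, 0, 0], [-0.0776, -0.0319, 0], 0.5]
  ]
}}

```text
time_s: 4.65
tcp_pos: [0.4932, -0.1271, 0.2229]
ee_rot: [[-0.105, -0.994, 0.001], [-0.994, 0.105, -0.0], [-0.0, -0.001, -1.0]]
wrist_force: [0.9, 0.1, 0.5]
gripper_width: 0.498
gripper_force: 0.0
```

Emit:
{"fn": "move_arm", "kwargs": {
  "series": [
    [[0, 0, 0], [-0.0776, -0.0319, 0.03], 0.45],
    [[0, 0, 0], [-0.0776, -0.0319, 0.04], 0.45],
    [[0, 0, 0], [-0.0776, -0.0319, 0.045], 0.45],
    [[0, 0, 0], [0, 0, 0.03], 0.45],
    [[0, 0, 0], [0, 0, 0.03], 0.45],
    [[0, 0, 0], [0, 0, 0.03], 0.45],
    [[0, 0, 0], [0, 0, 0], 0.45]
  ]
}}

```text
time_s: 5.35
tcp_pos: [0.551, -0.0181, 0.118]
ee_rot: [[-0.106, -0.994, -0.005], [-0.994, 0.106, -0.001], [0.001, 0.005, -1.0]]
wrist_force: [0.2, 1.0, -0.5]
gripper_width: 0.453
gripper_force: 0.0
```

```bash
python3 - <<'E'
from h import *
go([.551,-.017,.071])
u=cap('side'); print(atz(u,r.pinpoint('latch_tab','side')[0]['centre'],.082), proj(u,r.sense()['tcp_pos']))
cv2.imwrite('pics/s1.png',cv2.resize(u['img'][120:270,270:470,::-1],(800,600),interpolation=cv2.INTER_CUBIC))
E
```

```text
t 5.3 tcp [ 0.551  -0.0181  0.118 ] yang 173.92 w 0.453 f [ 0.2089  1.0419 -0.4587] | total frac [-0.0023 -0.0002  0.0939]
2 rows of [-0.0012 -0.0001  0.047 ]
[ 0.5498 -0.0176  0.082 ] [341.0294 176.8675]
```

View pics/s1.png

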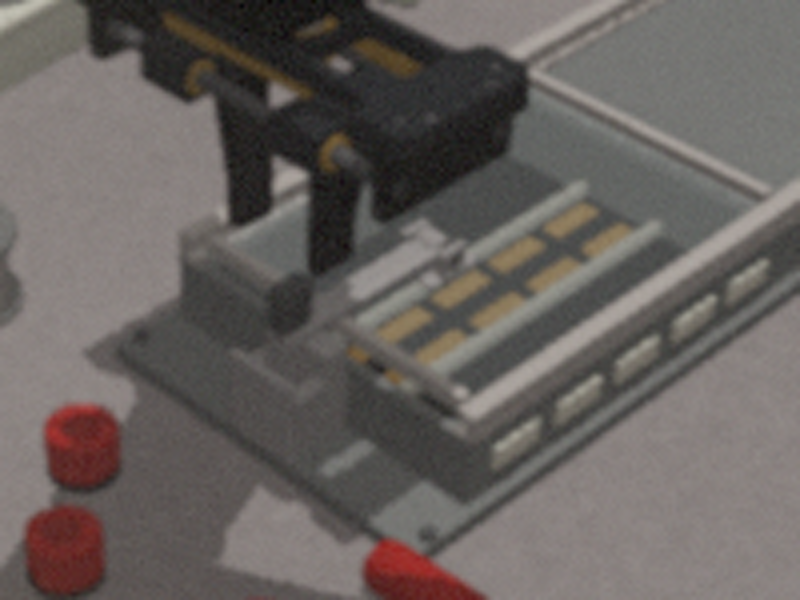

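Emit:
{"fn": "move_arm", "kwargs": {
  "series": [
    [[0, 0, 0], [-0.002, 0, 0.03], 0.45],
    [[0, 0, 0], [0, 0, 0.03], 0.45],
    [[0, 0, 0], [0, 0, 0.02], 0.45],
    [[0, 0, 0], [0, 0, 0.011], 0.45],
    [[0, 0, 0], [0, 0, 0], 0.0],
    [[0, 0, 0], [0, 0, 0], 0.0],
    [[0, 0, 0], [0, 0, 0], 0.0],
    [[0, 0, 0], [0, 0, 0], 0.0],
    [[0, 0, 0], [0, 0, 0], 0.0]
  ]
}}

```text
time_s: 6.35
tcp_pos: [0.5504, -0.0173, 0.0748]
ee_rot: [[-0.106, -0.994, -0.005], [-0.994, 0.106, -0.0], [0.001, 0.005, -1.0]]
wrist_force: [-5.7, 0.9, 5.0]
gripper_width: 0.14
gripper_force: 30.0
```

Emit:
{"fn": "move_arm", "kwargs": {
  "series": [
    [[0, 0, 0], [0.0048, 0, -0.0192], 0],
    [[0, 0, 0], [0.0066, 0, -0.0186], 0],
    [[0, 0, 0], [0.0084, 0, -0.0178], 0],
    [[0, 0, 0], [0, 0, 0], 0],
    [[0, 0, 0], [0.02, 0, 0], 0],
    [[0, 0, 0], [0.04, 0, 0], 0],
    [[0, 0, 0], [0.04, 0, 0], 0]
  ]
}}

```text
time_s: 7.05
tcp_pos: [0.5442, -0.077, 0.1028]
ee_rot: [[-0.106, -0.994, -0.004], [-0.994, 0.106, 0.0], [0.0, 0.004, -1.0]]
wrist_force: [-6.6, 3.3, 0.4]
gripper_width: 0.136
gripper_force: 30.0
```

```bash
python3 - <<'E'
from h import *
go([.551,-.017,.071])
u=cap('side')
cv2.imwrite('pics/s2.png',cv2.resize(u['img'][90:270,270:510,::-1],(800,600),interpolation=cv2.INTER_CUBIC))
E
```

```text
t 7.0 tcp [ 0.5442 -0.077   0.1028] yang 173.94 w 0.136 f [-6.5531  3.2965  0.4284] | total frac [-0.1208 -0.0012  0.0636]
2 rows of [-0.0604 -0.0006  0.0318]
```

View pics/s2.png

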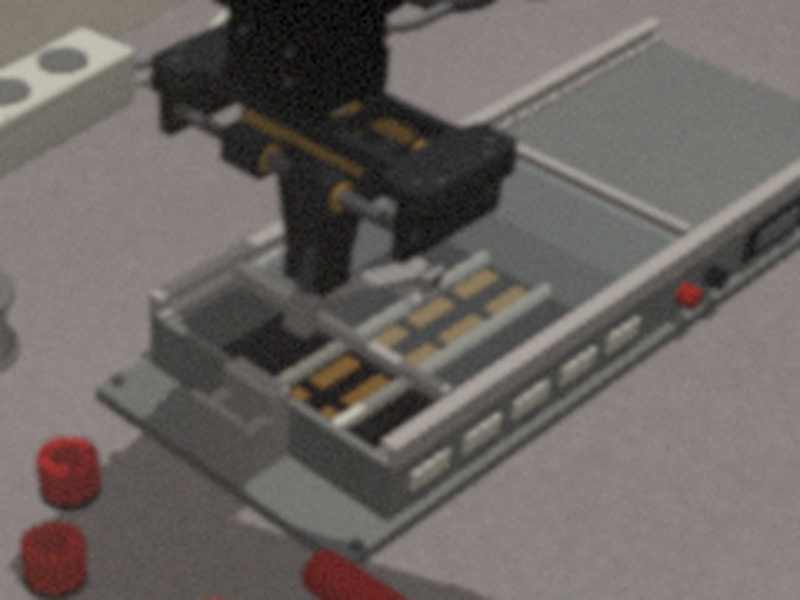

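Emit:
{"fn": "move_arm", "kwargs": {
  "series": [
    [[0, 0, 0], [0.04, 0.002, 0], 0],
    [[0, 0, 0], [0.05, 0, 0], 0],
    [[0, 0, 0], [0.05, 0, 0], 0],
    [[0, 0, 0], [0.05, 0, 0], 0],
    [[0, 0, 0], [0.05, 0, 0], 0],
    [[0, 0, 0], [0.05, 0, 0], 0],
    [[0, 0, 0], [0.05, 0, 0], 0],
    [[0, 0, 0], [0.05, 0, 0], 0],
    [[0, 0, 0], [0.03, 0, 0], 0],
    [[0, 0, 0], [0.02, 0, 0], 0],
    [[0, 0, 0], [0, 0, 0], 0]
  ]
}}

```text
time_s: 8.2
tcp_pos: [0.5209, -0.2966, 0.1025]
ee_rot: [[-0.107, -0.994, -0.002], [-0.994, 0.107, -0.001], [0.001, 0.002, -1.0]]
wrist_force: [-5.0, -0.2, -1.3]
gripper_width: 0.135
gripper_force: 3.0
```

Emit:
{"fn": "move_arm", "kwargs": {
  "series": [
    [[0, 0, 0], [-0.008, 0, 0.018], 0],
    [[0, 0, 0], [-0.006, 0, 0.018], 0],
    [[0, 0, 0], [-0.002, 0, 0.008], 0],
    [[0, 0, 0], [0, 0, 0], 0.4],
    [[0, 0, 0], [0, 0, 0], 0.4],
    [[0, 0, 0], [0, 0, 0], 0.4],
    [[0, 0, 0], [0, 0, -0.05], 0.4],
    [[0, 0, 0], [0, 0, -0.07], 0.4],
    [[0, 0, 0], [-0.05, 0, -0.08], 0.5],
    [[0, 0, 0], [-0.08, 0, 0], 0.5],
    [[0, 0, 0], [-0.08, 0, 0], 0.5],
    [[0, 0, 0], [-0.08, 0, 0], 0.5]
  ]
}}

```text
time_s: 9.4
tcp_pos: [0.5397, -0.1417, 0.1819]
ee_rot: [[-0.106, -0.994, 0.005], [-0.994, 0.106, -0.0], [-0.0, -0.005, -1.0]]
wrist_force: [-0.2, -0.0, -0.6]
gripper_width: 0.496
gripper_force: 0.0
```

Emit:
{"fn": "move_arm", "kwargs": {
  "series": [
    [[0, 0, 0], [-0.08, 0, 0], 0.55],
    [[0, 0, 0], [-0.08, 0, 0], 0.55],
    [[0, 0, 0], [-0.08, 0, 0], 0.55],
    [[0, 0, 0], [-0.08, 0, 0], 0.55],
    [[0, 0, 0], [-0.08, 0, 0], 0.55],
    [[0, 0, 0], [-0.08, 0, 0], 0.55],
    [[0, 0, 0], [-0.08, 0, 0], 0.55],
    [[0, 0, 0], [0, 0, 0], 0.55]
  ]
}}

```text
time_s: 10.2
tcp_pos: [0.5696, 0.1401, 0.1812]
ee_rot: [[-0.1, -0.995, 0.004], [-0.995, 0.1, 0.002], [-0.003, -0.004, -1.0]]
wrist_force: [-0.8, -0.1, 0.6]
gripper_width: 0.555
gripper_force: 0.0
```

```bash
python3 - <<'E'
from h import *
go([.551,.1,.25])
t=cap('top','t3'); u=cap('side','s3')
m=brass(t); n,l,s,ce=cv2.connectedComponentsWithStats(m)
print([(s[i,4],np.round(ce[i]),atz(t,ce[i],.011)[:2]) for i in range(1,n) if s[i,4]>40])
for nm,c in (('top',t),('side',u)):
    print('choke',nm,[(round(x['score'],2),atz(c,x['centre'],.028)[:2]) for x in r.pinpoint('choke0_mid',nm)])
    for k,z in (('latch_tab',.082),('latch_pivot',.066)): print(k,nm,[(round(x['score'],2),atz(c,x['centre'],z)[:2]) for x in r.pinpoint(k,nm)])
E
```

```text
t 10.2 tcp [0.5696 0.1401 0.1812] yang 174.25 w 0.555 f [-0.7574 -0.1264  0.6142] | total frac [ 0.0832  0.0284 -0.1379]
2 rows of [ 0.0416  0.0142 -0.0689]
[(np.int32(2252), array([247., 256.]), array([0.5239, 0.263 ])), (np.int32(86), array([394., 242.]), array([ 0.5586, -0.0672])), (np.int32(83), array([413., 245.]), array([ 0.5538, -0.1108])), (np.int32(89), array([433., 247.]), array([ 0.5492, -0.1549])), (np.int32(88), array([452., 249.]), array([ 0.5447, -0.1982])), (np.int32(88), array([472., 251.]), array([ 0.54 , -0.242])), (np.int32(89), array([393., 254.]), array([ 0.5327, -0.0645])), (np.int32(88), array([412., 256.]), array([ 0.5282, -0.1078])), (np.int32(88), array([432., 258.]), array([ 0.5236, -0.1523])), (np.int32(91), array([451., 260.]), array([ 0.5192, -0.1954])), (np.int32(90), array([471., 263.]), array([ 0.5144, -0.2395])), (np.int32(92), array([261., 320.]), array([0.3803, 0.2277]))]
choke top []
latch_tab top [(0.79, array([ 0.5192, -0.281 ]))]
latch_pivot top [(0.65, array([ 0.515 , -0.3817])), (0.54, array([ 0.519 , -0.2235]))]
choke side [(0.89, array([0.5491, 0.3658])), (0.42, array([0.3096, 0.2694]))]
latch_tab side [(0.62, array([ 0.5236, -0.2848]))]
latch_pivot side [(0.73, array([ 0.5132, -0.3798])), (0.63, array([0.4593, 0.3701]))]
```

View pics/s3.png

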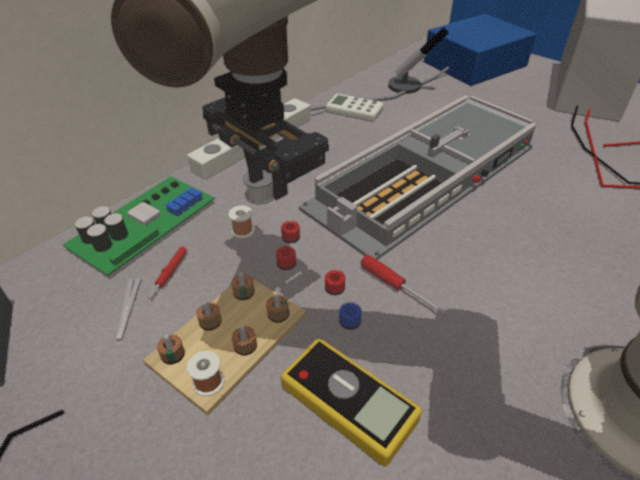

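```bash
cat >> h.py <<'E'
th=np.radians(3.94); ex=np.array([np.cos(th),np.sin(th)]); ey=np.array([-ex[1],ex[0]])
P={k:np.array([.520,.290])+a*.0375*ex+b*.075*ey for k,a,b in (('A',1,-1),('B',1,0),('C',1,1),('D',-1,-1),('E',-1,0),('F',-1,1))}
S=np.array([[.5457,-.0659],[.5410,-.1093],[.5364,-.1536],[.5320,-.1968],[.5272,-.2408]])
E
python3 - <<'E'
from h import *
t=cap('top');u=cap('side')
v=[]
for nm,c in (('top',t),('side',u)):
    i=c['img'].copy()
    for k,p in P.items():
        for z,col in ((.06,(0,255,0)),(.028,(255,0,255))):
            q=np.round(proj(c,[*p,z])).astype(int); cv2.circle(i,tuple(q),1,col,-1)
    w=i[215:305,180:300] if nm=='top' else i[260:410,140:310]
    v.append(cv2.resize(w,(400,300 if nm=='top' else 353),interpolation=cv2.INTER_CUBIC))
w=np.zeros((353,800,3),np.uint8); w[:300,:400]=v[0]; w[:,400:]=v[1]
cv2.imwrite('pics/chk.png',w[:,:,::-1])
for k in 'ADB': go([*P[k],.1])
E
```

```text
t 10.7 tcp [0.5679 0.1345 0.1805] yang 173.86 w 0.547 f [0.4317 1.2416 0.457 ] | total frac [-0.1643  0.0285  0.1611]
3 rows of [-0.0548  0.0095  0.0537]
t 10.7 tcp [0.5679 0.1345 0.1805] yang 173.86 w 0.547 f [0.4317 1.2416 0.457 ] | total frac [-0.138   0.1762  0.161 ]
4 rows of [-0.0345  0.044   0.0403]
t 10.7 tcp [0.5679 0.1345 0.1805] yang 173.86 w 0.547 f [0.4317 1.2416 0.457 ] | total frac [-0.312   0.0547  0.1611]
4 rows of [-0.078   0.0137  0.0403]
```

View pics/chk.png

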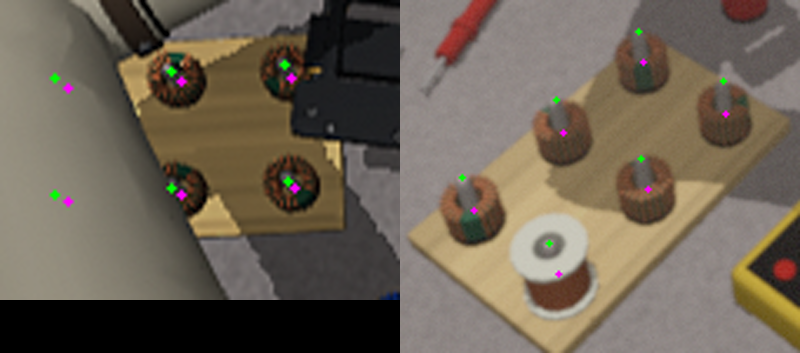

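Emit:
{"fn": "move_arm", "kwargs": {
  "series": [
    [[0, 0, 0], [-0.0548, 0.0095, 0.02], 0.58],
    [[0, 0, 0], [-0.0548, 0.0095, 0.04], 0.58],
    [[0, 0, 0], [-0.0548, 0.0095, 0.05], 0.58],
    [[0, 0, 0], [0, 0, 0.05], 0.58],
    [[0, 0, 0], [0, 0, 0], 0.58],
    [[0, 0, 0], [0, 0, 0], 0.58],
    [[0, 0, 0], [0, 0, 0], 0.58]
  ]
}}

```text
time_s: 11.4
tcp_pos: [0.5635, 0.2184, 0.102]
ee_rot: [[-0.106, -0.994, 0.003], [-0.994, 0.106, 0.001], [-0.002, -0.002, -1.0]]
wrist_force: [-0.0, 0.3, 0.4]
gripper_width: 0.579
gripper_force: 0.0
```

```bash
python3 -c "
from h import *
go([*P['A'],.025])"
```

```text
t 11.4 tcp [0.5635 0.2184 0.102 ] yang 173.90 w 0.579 f [-0.0483  0.3176  0.3698] | total frac [0.0018 0.0021 0.1541]
2 rows of [0.0009 0.001  0.077 ]
```

Emit:
{"fn": "move_arm", "kwargs": {
  "series": [
    [[0, 0, 0], [0.002, 0.002, 0.04], 0.58],
    [[0, 0, 0], [0, 0, 0.05], 0.58],
    [[0, 0, 0], [0, 0, 0.04], 0.58],
    [[0, 0, 0], [0, 0, 0.024], 0.58],
    [[0, 0, 0], [0, 0, 0], 0.2],
    [[0, 0, 0], [0, 0, 0], 0.2],
    [[0, 0, 0], [0, 0, 0], 0.2],
    [[0, 0, 0], [0, 0, 0], 0.2],
    [[0, 0, 0], [0, 0, -0.04], 0.2],
    [[0, 0, 0], [0, 0, -0.06], 0.2],
    [[0, 0, 0], [0, 0, -0.06], 0.2],
    [[0, 0, 0], [0, 0, -0.07], 0.2]
  ]
}}

```text
time_s: 12.6
tcp_pos: [0.5604, 0.2173, 0.1391]
ee_rot: [[-0.106, -0.994, -0.002], [-0.994, 0.106, -0.001], [0.001, 0.002, -1.0]]
wrist_force: [0.4, 0.7, -1.3]
gripper_width: 0.408
gripper_force: 30.0
```

```bash
python3 -c "
from h import *
S4=S[4]+.005*np.array([.1064,.9943]); go([*S[3],.07]); go([*S[0],.07])"
```

```text
t 12.6 tcp [0.5604 0.2173 0.1391] yang 173.91 w 0.408 f [ 0.4417  0.7149 -1.2763] | total frac [ 0.8295 -0.0315  0.1389]
10 rows of [ 0.0829 -0.0031  0.0139]
t 12.6 tcp [0.5604 0.2173 0.1391] yang 173.91 w 0.408 f [ 0.4417  0.7149 -1.2763] | total frac [ 0.5663 -0.031   0.1387]
7 rows of [ 0.0809 -0.0044  0.0198]
```

Emit:
{"fn": "move_arm", "kwargs": {
  "series": [
    [[0, 0, 0], [0.0829, -0.0032, 0], 0.2],
    [[0, 0, 0], [0.0829, -0.0032, 0], 0.2],
    [[0, 0, 0], [0.0829, -0.0032, 0], 0.2],
    [[0, 0, 0], [0.0829, -0.0032, 0], 0.2],
    [[0, 0, 0], [0.0829, -0.0032, 0], 0.2],
    [[0, 0, 0], [0.0829, -0.0032, 0], 0.2],
    [[0, 0, 0], [0.0829, -0.0032, 0], 0.2],
    [[0, 0, 0], [0.0829, -0.0032, 0.02], 0.2],
    [[0, 0, 0], [0.0829, -0.0032, 0.04], 0.2],
    [[0, 0, 0], [0.0829, -0.0032, 0.05], 0.2],
    [[0, 0, 0], [0, 0, 0], 0.2],
    [[0, 0, 0], [0, 0, 0], 0.2]
  ]
}}

```text
time_s: 13.8
tcp_pos: [0.5326, -0.1971, 0.0829]
ee_rot: [[-0.108, -0.994, -0.001], [-0.994, 0.108, 0.0], [-0.0, 0.001, -1.0]]
wrist_force: [0.3, -0.5, -0.8]
gripper_width: 0.401
gripper_force: 30.0
```

```bash
python3 - <<'E'
from h import *
u=cap('side','s4')
go([*S[3],.022]); print([(round(x['score'],2),atz(u,x['centre'],.09)[:2]) for x in r.pinpoint('choke0_mid','side')])
E
```

```text
t 13.8 tcp [ 0.5335 -0.1964  0.0837] yang 173.90 w 0.407 f [-0.1668  0.7975 -1.0281] | total frac [0.0012 0.003  0.1235]
2 rows of [0.0006 0.0015 0.0617]
[(0.81, array([0.5092, 0.3817]))]
```

View pics/s4.png

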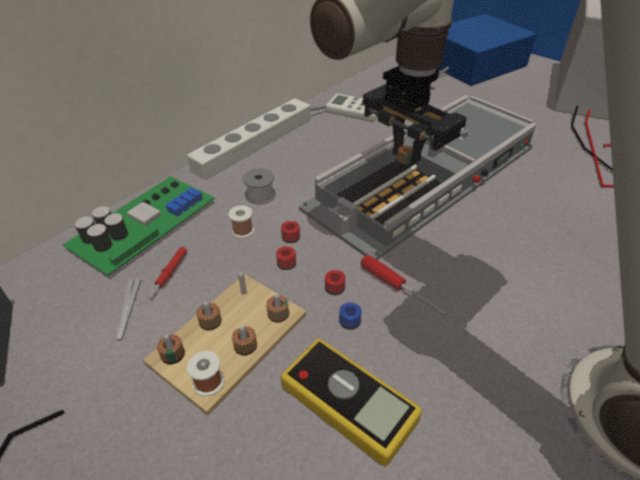

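Emit:
{"fn": "move_arm", "kwargs": {
  "series": [
    [[0, 0, 0], [0.001, 0.002, 0.04], 0.2],
    [[0, 0, 0], [0, 0, 0.04], 0.2],
    [[0, 0, 0], [0, 0, 0.03], 0.2],
    [[0, 0, 0], [0, 0, 0.013], 0.2],
    [[0, 0, 0], [0, 0, 0], 0.2],
    [[0, 0, 0], [0, 0, 0], 0.58],
    [[0, 0, 0], [0, 0, 0], 0.58],
    [[0, 0, 0], [0, 0, 0], 0.58],
    [[0, 0, 0], [0, 0, -0.06], 0.58],
    [[0, 0, 0], [0, 0, -0.09], 0.58],
    [[0, 0, 0], [0, 0, -0.06], 0.58],
    [[0, 0, 0], [0, 0, 0], 0.58]
  ]
}}

```text
time_s: 15.1
tcp_pos: [0.5358, -0.1974, 0.1328]
ee_rot: [[-0.105, -0.994, 0.012], [-0.994, 0.105, -0.002], [0.001, -0.012, -1.0]]
wrist_force: [0.6, -1.2, 1.0]
gripper_width: 0.578
gripper_force: 0.0
```

```bash
python3 - <<'E'
from h import *
u=cap('side'); 
go([*P['B'],.128]); print([(round(x['score'],2),atz(u,x['centre'],.025)[:2]) for x in r.pinpoint('choke0_mid','side')])
E
```

```text
t 15.2 tcp [ 0.5339 -0.1969  0.1301] yang 173.93 w 0.579 f [ 0.6148  0.192  -0.2511] | total frac [-0.9784  0.0569  0.0038]
11 rows of [-0.0889  0.0052  0.0003]
[(0.69, array([0.5552, 0.3658])), (0.49, array([0.6882, 0.2686]))]
```

Emit:
{"fn": "move_arm", "kwargs": {
  "series": [
    [[0, 0, 0], [-0.089, 0.0052, 0], 0.58],
    [[0, 0, 0], [-0.089, 0.0052, 0], 0.58],
    [[0, 0, 0], [-0.089, 0.0052, 0], 0.58],
    [[0, 0, 0], [-0.089, 0.0052, 0], 0.58],
    [[0, 0, 0], [-0.089, 0.0052, 0], 0.58],
    [[0, 0, 0], [-0.089, 0.0052, 0], 0.58],
    [[0, 0, 0], [-0.089, 0.0052, 0], 0.58],
    [[0, 0, 0], [-0.089, 0.0052, 0], 0.58],
    [[0, 0, 0], [-0.089, 0.0052, 0], 0.58],
    [[0, 0, 0], [-0.089, 0.0052, 0], 0.58],
    [[0, 0, 0], [-0.089, 0.0052, 0], 0.58],
    [[0, 0, 0], [0, 0, 0], 0.58]
  ]
}}

```text
time_s: 16.4
tcp_pos: [0.5552, 0.2977, 0.1247]
ee_rot: [[-0.101, -0.995, -0.001], [-0.995, 0.101, -0.001], [0.001, 0.001, -1.0]]
wrist_force: [-1.0, -1.1, -0.2]
gripper_width: 0.582
gripper_force: 0.0
```

```bash
python3 - <<'E'
from h import *
t=cap('top','t5'); u=cap('side')
go([*P['B'],.025])
for nm,c in (('top',t),('side',u)):
  print(nm,[(round(x['score'],2),atz(c,x['centre'],.026)[:2]) for x in r.pinpoint('choke0_mid',nm)])
a=t['img'][190:320,350:480]; b=u['img'][90:270,300:540]
cv2.imwrite('pics/c5.png',np.hstack([cv2.resize(a,(400,400),interpolation=3),cv2.resize(b,(400,400),interpolation=3)])[:,:,::-1])
E
```

```text
t 16.5 tcp [0.5545 0.2935 0.1248] yang 174.01 w 0.585 f [-0.2559 -0.0395  0.1932] | total frac [ 0.0008 -0.0065  0.1995]
3 rows of [ 0.0003 -0.0022  0.0665]
top [(0.61, array([0.317 , 0.2495]))]
side [(0.87, array([0.5537, 0.3646]))]
```

View pics/c5.png

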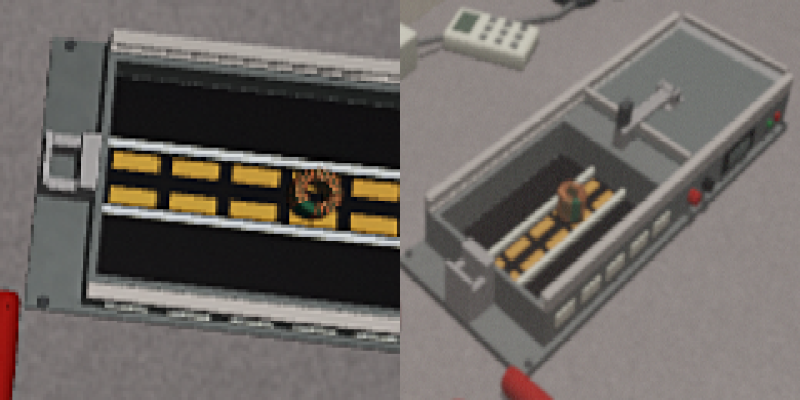

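Emit:
{"fn": "move_arm", "kwargs": {
  "series": [
    [[0, 0, 0], [0.001, -0.006, 0.06], 0.58],
    [[0, 0, 0], [0, 0, 0.06], 0.58],
    [[0, 0, 0], [0, 0, 0.05], 0.58],
    [[0, 0, 0], [0, 0, 0.029], 0.58],
    [[0, 0, 0], [0, 0, 0], 0.2],
    [[0, 0, 0], [0, 0, 0], 0.2],
    [[0, 0, 0], [0, 0, 0], 0.2],
    [[0, 0, 0], [0, 0, 0], 0.2],
    [[0, 0, 0], [0, 0, -0.04], 0.2],
    [[0, 0, 0], [0, 0, -0.06], 0.2],
    [[0, 0, 0], [0, 0, -0.06], 0.2],
    [[0, 0, 0], [0, 0, -0.07], 0.2]
  ]
}}

```text
time_s: 17.8
tcp_pos: [0.558, 0.2921, 0.1436]
ee_rot: [[-0.106, -0.994, -0.001], [-0.994, 0.106, -0.0], [0.0, 0.001, -1.0]]
wrist_force: [0.3, 0.5, -1.1]
gripper_width: 0.406
gripper_force: 30.0
```

```bash
python3 -c "
from h import *
go([*S[2],.08]); go([*S[2],.022])"
```

```text
t 17.8 tcp [0.558  0.2921 0.1436] yang 173.93 w 0.406 f [ 0.3141  0.4741 -1.0766] | total frac [ 0.891  -0.0514  0.1274]
11 rows of [ 0.081  -0.0047  0.0116]
t 17.8 tcp [0.558  0.2921 0.1436] yang 173.93 w 0.406 f [ 0.3141  0.4741 -1.0766] | total frac [ 0.891  -0.0515  0.2434]
11 rows of [ 0.081  -0.0047  0.0221]
```

Emit:
{"fn": "move_arm", "kwargs": {
  "series": [
    [[0, 0, 0], [0.081, -0.0047, 0], 0.2],
    [[0, 0, 0], [0.081, -0.0047, 0], 0.2],
    [[0, 0, 0], [0.081, -0.0047, 0], 0.2],
    [[0, 0, 0], [0.081, -0.0047, 0], 0.2],
    [[0, 0, 0], [0.081, -0.0047, 0], 0.2],
    [[0, 0, 0], [0.081, -0.0047, 0], 0.2],
    [[0, 0, 0], [0.081, -0.0047, 0], 0.2],
    [[0, 0, 0], [0.081, -0.0047, 0], 0.2],
    [[0, 0, 0], [0.081, -0.0047, 0.02], 0.2],
    [[0, 0, 0], [0.081, -0.0047, 0.04], 0.2],
    [[0, 0, 0], [0.081, -0.0047, 0.05], 0.2],
    [[0, 0, 0], [0, 0, 0], 0.2]
  ]
}}

```text
time_s: 19.0
tcp_pos: [0.534, -0.1568, 0.0846]
ee_rot: [[-0.112, -0.994, -0.006], [-0.994, 0.112, 0.001], [0.0, 0.006, -1.0]]
wrist_force: [-0.6, -0.2, -0.9]
gripper_width: 0.406
gripper_force: 30.0
```

```bash
python3 -c "
from h import *
r.capture('side'); go([*S[2],.022])"
```

```text
t 19.1 tcp [ 0.5355 -0.1554  0.0861] yang 173.68 w 0.407 f [-0.4096 -0.0839 -0.604 ] | total frac [-0.0038 -0.0017  0.1283]
2 rows of [-0.0019 -0.0009  0.0641]
```

Emit:
{"fn": "move_arm", "kwargs": {
  "series": [
    [[0, 0, 0], [-0.002, -0.001, 0.04], 0.2],
    [[0, 0, 0], [0, 0, 0.045], 0.2],
    [[0, 0, 0], [0, 0, 0.03], 0.2],
    [[0, 0, 0], [0, 0, 0.013], 0.2],
    [[0, 0, 0], [0, 0, 0], 0.2],
    [[0, 0, 0], [0, 0, 0], 0.58],
    [[0, 0, 0], [0, 0, 0], 0.58],
    [[0, 0, 0], [0, 0, 0], 0.58],
    [[0, 0, 0], [0, 0, -0.06], 0.58],
    [[0, 0, 0], [0, 0, -0.09], 0.58],
    [[0, 0, 0], [0, 0, -0.06], 0.58],
    [[0, 0, 0], [0, 0, 0], 0.58]
  ]
}}

```text
time_s: 20.25
tcp_pos: [0.5412, -0.1528, 0.1338]
ee_rot: [[-0.105, -0.994, 0.011], [-0.994, 0.105, -0.001], [0.0, -0.011, -1.0]]
wrist_force: [0.7, -0.4, 0.0]
gripper_width: 0.577
gripper_force: 0.0
```

```bash
python3 - <<'E'
from h import *
u=cap('side'); 
go([*P['D'],.128]); print([(round(x['score'],2),atz(u,x['centre'],.025)[:2]) for x in r.pinpoint('choke0_mid','side')])
E
```

```text
t 20.3 tcp [ 0.5393 -0.1525  0.1311] yang 173.93 w 0.580 f [-0.1069 -0.5433 -0.668 ] | total frac [-0.7151  0.1797  0.0054]
9 rows of [-0.0795  0.02    0.0006]
[(0.88, array([0.5544, 0.3636]))]
```

Emit:
{"fn": "move_arm", "kwargs": {
  "series": [
    [[0, 0, 0], [-0.0795, 0.02, 0], 0.58],
    [[0, 0, 0], [-0.0795, 0.02, 0], 0.58],
    [[0, 0, 0], [-0.0795, 0.02, 0], 0.58],
    [[0, 0, 0], [-0.0795, 0.02, 0], 0.58],
    [[0, 0, 0], [-0.0795, 0.02, 0], 0.58],
    [[0, 0, 0], [-0.0795, 0.02, 0], 0.58],
    [[0, 0, 0], [-0.0795, 0.02, 0], 0.58],
    [[0, 0, 0], [-0.0795, 0.02, 0], 0.58],
    [[0, 0, 0], [-0.0795, 0.02, 0], 0.58],
    [[0, 0, 0], [0, 0, 0], 0.58],
    [[0, 0, 0], [0, 0, 0], 0.58]
  ]
}}

```text
time_s: 21.45
tcp_pos: [0.4849, 0.2131, 0.1267]
ee_rot: [[-0.104, -0.995, -0.003], [-0.995, 0.104, -0.002], [0.002, 0.003, -1.0]]
wrist_force: [0.1, -0.8, -0.1]
gripper_width: 0.58
gripper_force: 0.0
```

```bash
cat >> h.py <<'E'
def orange(c,zmid=.024):
    "copper blobs inside the well, top view; uses ring top outline"
    for x in r.cut_out('choke0_mid','top')+r.cut_out('choke0_mid','side'):
        print('  cut',round(x['score'],2),np.round(x['centre']),x['pixels'].sum())
E
python3 - <<'E'
from h import *
t=cap('top'); u=cap('side')
go([*P['D'],.025])
for nm,c in (('top',t),('side',u)):
  print(nm,[(round(x['score'],2),atz(c,x['centre'],.024)[:2],np.round(x['centre'])) for x in r.pinpoint('choke0_mid',nm)])
  i=c['img']
  for p in S:
    q=tuple(np.round(proj(c,[*p,.024])).astype(int)); i[q[1],q[0]]=(255,0,255)
a=t['img'][190:320,350:480]; b=u['img'][160:230,340:440]; d=u['img'][260:410,140:340]
W=np.hstack([cv2.resize(a,(400,400),interpolation=0),np.vstack([cv2.resize(b,(400,250),interpolation=0),cv2.resize(d,(400,300))[:150]])])
cv2.imwrite('pics/c6.png',W[:,:,::-1])
E
```

```text
t 21.6 tcp [0.4854 0.2118 0.1272] yang 173.88 w 0.581 f [0.7619 0.6234 0.1496] | total frac [-0.0025 -0.0049  0.2045]
3 rows of [-0.0008 -0.0016  0.0682]
top [(0.66, array([ 0.5336, -0.1444]), array([430., 253.]))]
side [(0.9, array([0.5588, 0.3625]), array([172., 346.]))]
```

View pics/c6.png

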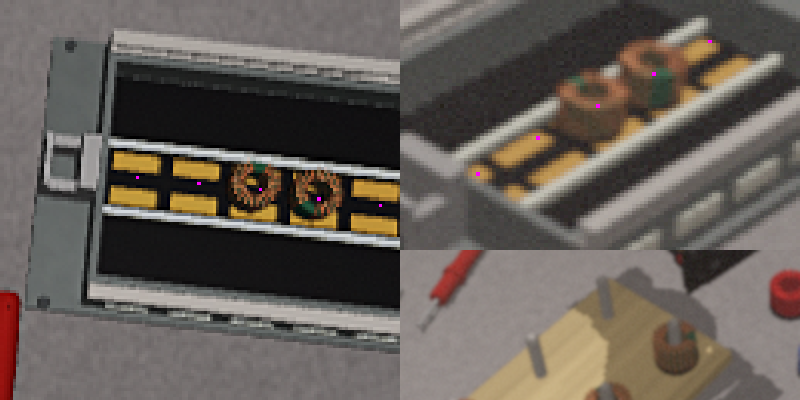

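Emit:
{"fn": "move_arm", "kwargs": {
  "series": [
    [[0, 0, 0], [-0.002, -0.004, 0.06], 0.58],
    [[0, 0, 0], [0, 0, 0.06], 0.58],
    [[0, 0, 0], [0, 0, 0.055], 0.58],
    [[0, 0, 0], [0, 0, 0.03], 0.58],
    [[0, 0, 0], [0, 0, 0], 0.2],
    [[0, 0, 0], [0, 0, 0], 0.2],
    [[0, 0, 0], [0, 0, 0], 0.2],
    [[0, 0, 0], [0, 0, 0], 0.2],
    [[0, 0, 0], [0, 0, -0.04], 0.2],
    [[0, 0, 0], [0, 0, -0.06], 0.2],
    [[0, 0, 0], [0, 0, -0.06], 0.2],
    [[0, 0, 0], [0, 0, -0.07], 0.2]
  ]
}}

```text
time_s: 22.85
tcp_pos: [0.4876, 0.2133, 0.1421]
ee_rot: [[-0.106, -0.994, -0.001], [-0.994, 0.106, -0.0], [0.0, 0.001, -1.0]]
wrist_force: [-0.3, 0.1, -1.6]
gripper_width: 0.41
gripper_force: 30.0
```

```bash
python3 -c "
from h import *
go([*S[1],.022])"
```

```text
t 22.9 tcp [0.4876 0.2133 0.1421] yang 173.91 w 0.410 f [-0.3254  0.1223 -1.5627] | total frac [ 0.6301 -0.1748  0.2403]
8 rows of [ 0.0788 -0.0218  0.03  ]
```

Emit:
{"fn": "move_arm", "kwargs": {
  "series": [
    [[0, 0, 0], [0.0788, -0.0218, 0], 0.2],
    [[0, 0, 0], [0.0788, -0.0218, 0], 0.2],
    [[0, 0, 0], [0.0788, -0.0218, 0], 0.2],
    [[0, 0, 0], [0.0788, -0.0218, 0], 0.2],
    [[0, 0, 0], [0.0788, -0.0218, 0], 0.2],
    [[0, 0, 0], [0.0788, -0.0218, 0], 0.2],
    [[0, 0, 0], [0.0788, -0.0218, 0.04], 0.2],
    [[0, 0, 0], [0.0788, -0.0218, 0.06], 0.2],
    [[0, 0, 0], [0, 0, 0.01], 0.2],
    [[0, 0, 0], [0, 0, 0], 0.2],
    [[0, 0, 0], [0, 0, 0], 0.2],
    [[0, 0, 0], [0, 0, 0], 0.2]
  ]
}}

```text
time_s: 24.05
tcp_pos: [0.5423, -0.1074, 0.0877]
ee_rot: [[-0.104, -0.995, 0.003], [-0.995, 0.104, 0.0], [-0.0, -0.003, -1.0]]
wrist_force: [-0.7, -0.0, -0.3]
gripper_width: 0.412
gripper_force: 30.0
```

```bash
python3 -c "
from h import *
go([*S[1],.022])"
```

```text
t 24.1 tcp [ 0.5423 -0.1074  0.0877] yang 174.04 w 0.412 f [-0.6687 -0.0054 -0.3042] | total frac [0.0041 0.0025 0.1313]
2 rows of [0.002  0.0013 0.0657]
```

Emit:
{"fn": "move_arm", "kwargs": {
  "series": [
    [[0, 0, 0], [0.003, 0.002, 0.04], 0.2],
    [[0, 0, 0], [0, 0, 0.045], 0.2],
    [[0, 0, 0], [0, 0, 0.033], 0.2],
    [[0, 0, 0], [0, 0, 0.013], 0.2],
    [[0, 0, 0], [0, 0, 0], 0.2],
    [[0, 0, 0], [0, 0, 0], 0.2],
    [[0, 0, 0], [0, 0, 0], 0.58],
    [[0, 0, 0], [0, 0, 0], 0.58],
    [[0, 0, 0], [0, 0, 0], 0.58],
    [[0, 0, 0], [0, 0, -0.06], 0.58],
    [[0, 0, 0], [0, 0, -0.09], 0.58],
    [[0, 0, 0], [0, 0, -0.06], 0.58]
  ]
}}

```text
time_s: 25.25
tcp_pos: [0.5414, -0.11, 0.1283]
ee_rot: [[-0.105, -0.994, 0.003], [-0.994, 0.105, -0.001], [0.0, -0.003, -1.0]]
wrist_force: [1.0, 0.1, -0.3]
gripper_width: 0.582
gripper_force: 0.0
```

```bash
python3 -c "
from h import *
go([*P['E'],.128])"
```

```text
t 25.2 tcp [ 0.5414 -0.11    0.1283] yang 173.96 w 0.582 f [ 0.956   0.1027 -0.27  ] | total frac [-0.7781  0.2007 -0.0002]
9 rows of [-0.0865  0.0223 -0.    ]
```

Emit:
{"fn": "move_arm", "kwargs": {
  "series": [
    [[0, 0, 0], [-0.0865, 0.0223, 0], 0.58],
    [[0, 0, 0], [-0.0865, 0.0223, 0], 0.58],
    [[0, 0, 0], [-0.0865, 0.0223, 0], 0.58],
    [[0, 0, 0], [-0.0865, 0.0223, 0], 0.58],
    [[0, 0, 0], [-0.0865, 0.0223, 0], 0.58],
    [[0, 0, 0], [-0.0865, 0.0223, 0], 0.58],
    [[0, 0, 0], [-0.0865, 0.0223, 0], 0.58],
    [[0, 0, 0], [-0.0865, 0.0223, 0], 0.58],
    [[0, 0, 0], [-0.0865, 0.0223, 0], 0.58],
    [[0, 0, 0], [0, 0, 0], 0.58],
    [[0, 0, 0], [0, 0, 0], 0.58],
    [[0, 0, 0], [0, 0, 0], 0.58]
  ]
}}

```text
time_s: 26.45
tcp_pos: [0.4815, 0.287, 0.1255]
ee_rot: [[-0.106, -0.994, -0.001], [-0.994, 0.106, -0.001], [0.001, 0.001, -1.0]]
wrist_force: [0.3, 0.5, 0.2]
gripper_width: 0.583
gripper_force: 0.0
```

```bash
python3 - <<'E'
from h import *
t=cap('top'); u=cap('side')
go([*P['E'],.025])
for nm,c in (('top',t),('side',u)):
  print(nm,[(round(x['score'],2),atz(c,x['centre'],.026)[:2],np.round(x['centre'])) for x in r.pinpoint('choke0_mid',nm)])
  i=c['img']
  for p in S:
    q=tuple(np.round(proj(c,[*p,.024])).astype(int)); i[q[1],q[0]]=(255,0,255)
a=t['img'][190:320,350:480]; d=u['img'][160:410,140:440]
W=np.hstack([cv2.resize(a,(400,400),interpolation=0),cv2.resize(d,(400,400))])
cv2.imwrite('pics/c7.png',W[:,:,::-1])
E
```

```text
t 26.6 tcp [0.4818 0.2866 0.1258] yang 173.84 w 0.583 f [-0.1983  0.1943  0.8562] | total frac [-0.0019 -0.0014  0.2015]
3 rows of [-0.0006 -0.0005  0.0672]
top [(0.28, array([0.4869, 0.3695]), array([198., 270.]))]
side [(0.61, array([0.5498, 0.3664]), array([173., 350.]))]
```

View pics/c7.png

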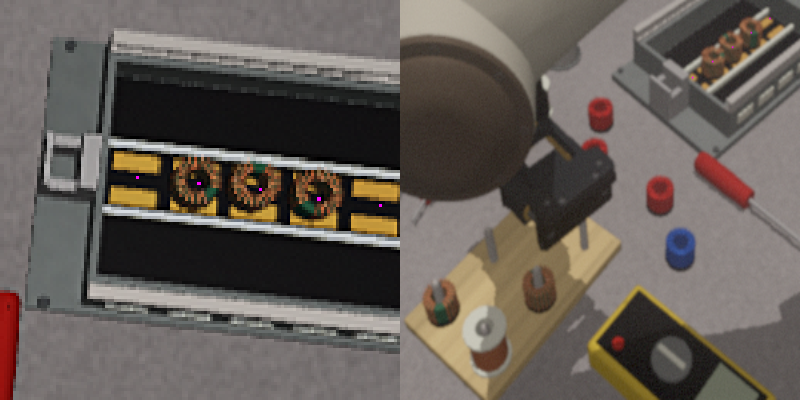

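Emit:
{"fn": "move_arm", "kwargs": {
  "series": [
    [[0, 0, 0], [-0.002, -0.001, 0.06], 0.58],
    [[0, 0, 0], [0, 0, 0.06], 0.58],
    [[0, 0, 0], [0, 0, 0.052], 0.58],
    [[0, 0, 0], [0, 0, 0.03], 0.58],
    [[0, 0, 0], [0, 0, 0], 0.2],
    [[0, 0, 0], [0, 0, 0], 0.2],
    [[0, 0, 0], [0, 0, 0], 0.2],
    [[0, 0, 0], [0, 0, 0], 0.2],
    [[0, 0, 0], [0, 0, -0.04], 0.2],
    [[0, 0, 0], [0, 0, -0.06], 0.2],
    [[0, 0, 0], [0, 0, -0.06], 0.2],
    [[0, 0, 0], [0, 0, -0.07], 0.2]
  ]
}}

```text
time_s: 27.85
tcp_pos: [0.4817, 0.2883, 0.1409]
ee_rot: [[-0.106, -0.994, -0.001], [-0.994, 0.106, -0.0], [0.0, 0.001, -1.0]]
wrist_force: [0.7, -0.2, -1.2]
gripper_width: 0.393
gripper_force: 30.0
```

```bash
python3 -c "
from h import *
go([*S[0],.022])"
```

```text
t 27.9 tcp [0.4817 0.2883 0.1409] yang 173.91 w 0.393 f [ 0.6611 -0.1687 -1.1619] | total frac [ 0.6908 -0.2026  0.238 ]
9 rows of [ 0.0768 -0.0225  0.0264]
```

Emit:
{"fn": "move_arm", "kwargs": {
  "series": [
    [[0, 0, 0], [0.0768, -0.0225, 0], 0.2],
    [[0, 0, 0], [0.0768, -0.0225, 0], 0.2],
    [[0, 0, 0], [0.0768, -0.0225, 0], 0.2],
    [[0, 0, 0], [0.0768, -0.0225, 0], 0.2],
    [[0, 0, 0], [0.0768, -0.0225, 0], 0.2],
    [[0, 0, 0], [0.0768, -0.0225, 0], 0.2],
    [[0, 0, 0], [0.0768, -0.0225, 0], 0.2],
    [[0, 0, 0], [0.0768, -0.0225, 0], 0.2],
    [[0, 0, 0], [0.0768, -0.0225, 0.04], 0.2],
    [[0, 0, 0], [0, 0, 0.06], 0.2],
    [[0, 0, 0], [0, 0, 0.01], 0.2],
    [[0, 0, 0], [0, 0, 0], 0.2]
  ]
}}

```text
time_s: 29.05
tcp_pos: [0.5458, -0.0656, 0.0845]
ee_rot: [[-0.106, -0.994, -0.002], [-0.994, 0.106, -0.0], [0.001, 0.002, -1.0]]
wrist_force: [0.4, -0.3, -0.4]
gripper_width: 0.395
gripper_force: 30.0
```

```bash
python3 -c "
from h import *
r.capture('side');r.capture('side');go([*S[0],.022])"
```

```text
t 29.1 tcp [ 0.5474 -0.0649  0.0862] yang 174.03 w 0.393 f [ 0.1907 -0.302  -0.1648] | total frac [0.0024 0.0035 0.1285]
2 rows of [0.0012 0.0018 0.0642]
```

Emit:
{"fn": "move_arm", "kwargs": {
  "series": [
    [[0, 0, 0], [0.001, 0.002, 0.04], 0.2],
    [[0, 0, 0], [0, 0, 0.045], 0.2],
    [[0, 0, 0], [0, 0, 0.03], 0.2],
    [[0, 0, 0], [0, 0, 0.012], 0.2],
    [[0, 0, 0], [0, 0, 0], 0.2],
    [[0, 0, 0], [0, 0, 0], 0.2],
    [[0, 0, 0], [0, 0, 0], 0.58],
    [[0, 0, 0], [0, 0, 0], 0.58],
    [[0, 0, 0], [0, 0, 0], 0.58],
    [[0, 0, 0], [0, 0, -0.06], 0.58],
    [[0, 0, 0], [0, 0, -0.09], 0.58],
    [[0, 0, 0], [0, 0, -0.06], 0.58]
  ]
}}

```text
time_s: 30.35
tcp_pos: [0.5464, -0.0661, 0.129]
ee_rot: [[-0.105, -0.994, 0.003], [-0.994, 0.105, -0.0], [-0.0, -0.003, -1.0]]
wrist_force: [0.3, -1.1, -0.3]
gripper_width: 0.58
gripper_force: 0.0
```

```bash
python3 -c "
from h import *
p=P['C']+.005*np.array([.1064,.9943]); print(p);go([*p,.128])"
```

```text
[0.5528 0.3724]
t 30.4 tcp [ 0.5464 -0.0661  0.129 ] yang 173.95 w 0.580 f [ 0.3316 -1.0585 -0.2502] | total frac [-0.8735  0.0796  0.0019]
10 rows of [-0.0873  0.008   0.0002]
```

Emit:
{"fn": "move_arm", "kwargs": {
  "series": [
    [[0, 0, 0], [-0.0873, 0.008, 0], 0.56],
    [[0, 0, 0], [-0.0873, 0.008, 0], 0.56],
    [[0, 0, 0], [-0.0873, 0.008, 0], 0.56],
    [[0, 0, 0], [-0.0873, 0.008, 0], 0.56],
    [[0, 0, 0], [-0.0873, 0.008, 0], 0.56],
    [[0, 0, 0], [-0.0873, 0.008, 0], 0.56],
    [[0, 0, 0], [-0.0873, 0.008, 0], 0.56],
    [[0, 0, 0], [-0.0873, 0.008, 0], 0.56],
    [[0, 0, 0], [-0.0873, 0.008, 0], 0.56],
    [[0, 0, 0], [-0.0873, 0.008, 0], 0.56],
    [[0, 0, 0], [0, 0, 0], 0.56],
    [[0, 0, 0], [0, 0, 0], 0.56]
  ]
}}

```text
time_s: 31.55
tcp_pos: [0.5512, 0.373, 0.1256]
ee_rot: [[-0.104, -0.995, -0.001], [-0.995, 0.104, -0.001], [0.001, 0.001, -1.0]]
wrist_force: [-0.9, -0.2, 0.1]
gripper_width: 0.559
gripper_force: 0.0
```

```bash
python3 - <<'E'
from h import *
t=cap('top'); u=cap('side')
go([.5528,.3724,.029])
for nm,c in (('top',t),('side',u)):
  i=c['img']
  for p in S:
    q=tuple(np.round(proj(c,[*p,.024])).astype(int)); i[q[1],q[0]]=(255,0,255)
a=t['img'][190:320,350:480]; d=u['img'][160:410,140:440]
W=np.hstack([cv2.resize(a,(400,400),interpolation=0),cv2.resize(d,(400,400))])
cv2.imwrite('pics/c8.png',W[:,:,::-1])
E
```

```text
t 31.6 tcp [0.5516 0.3713 0.1261] yang 173.89 w 0.559 f [-0.2176  0.2958 -0.2217] | total frac [-0.0025 -0.0024  0.1941]
3 rows of [-0.0008 -0.0008  0.0647]
```

View pics/c8.png

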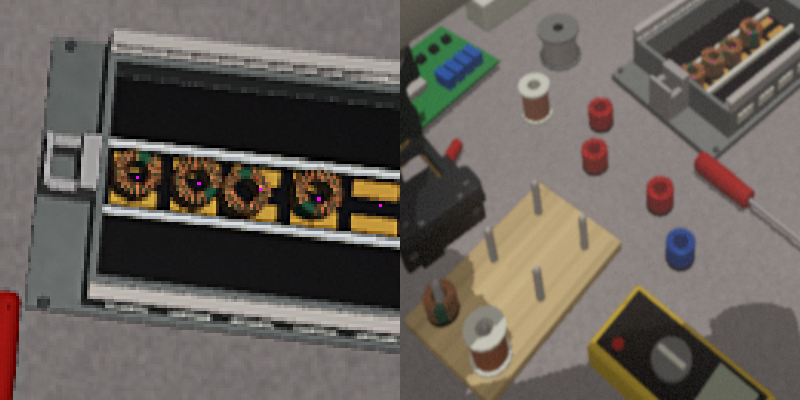

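Emit:
{"fn": "move_arm", "kwargs": {
  "series": [
    [[0, 0, 0], [-0.002, -0.002, 0.06], 0.56],
    [[0, 0, 0], [0, 0, 0.06], 0.56],
    [[0, 0, 0], [0, 0, 0.05], 0.56],
    [[0, 0, 0], [0, 0, 0.024], 0.56],
    [[0, 0, 0], [0, 0, 0], 0.2],
    [[0, 0, 0], [0, 0, 0], 0.2],
    [[0, 0, 0], [0, 0, 0], 0.2],
    [[0, 0, 0], [0, 0, 0], 0.2],
    [[0, 0, 0], [0, 0, -0.04], 0.2],
    [[0, 0, 0], [0, 0, -0.06], 0.2],
    [[0, 0, 0], [0, 0, -0.06], 0.2],
    [[0, 0, 0], [0, 0, -0.07], 0.2]
  ]
}}

```text
time_s: 32.85
tcp_pos: [0.5523, 0.3729, 0.1454]
ee_rot: [[-0.106, -0.994, -0.001], [-0.994, 0.106, -0.0], [0.001, 0.001, -1.0]]
wrist_force: [0.4, 0.6, -0.9]
gripper_width: 0.397
gripper_force: 29.5
```

```bash
python3 -c "
from h import *
p=S[4]+.005*np.array([.1064,.9943]); print(p);go([*p,.027])"
```

```text
[ 0.5277 -0.2358]
t 32.9 tcp [0.5523 0.3729 0.1454] yang 173.93 w 0.397 f [ 0.4445  0.6352 -0.8938] | total frac [ 1.2157 -0.0801  0.2373]
14 rows of [ 0.0868 -0.0057  0.0169]
```

Emit:
{"fn": "move_arm", "kwargs": {
  "series": [
    [[0, 0, 0], [0.0868, -0.0057, 0], 0.2],
    [[0, 0, 0], [0.0868, -0.0057, 0], 0.2],
    [[0, 0, 0], [0.0868, -0.0057, 0], 0.2],
    [[0, 0, 0], [0.0868, -0.0057, 0], 0.2],
    [[0, 0, 0], [0.0868, -0.0057, 0], 0.2],
    [[0, 0, 0], [0.0868, -0.0057, 0], 0.2],
    [[0, 0, 0], [0.0868, -0.0057, 0], 0.2],
    [[0, 0, 0], [0.0868, -0.0057, 0], 0.2],
    [[0, 0, 0], [0.0868, -0.0057, 0], 0.2],
    [[0, 0, 0], [0.0868, -0.0057, 0], 0.2],
    [[0, 0, 0], [0.0868, -0.0057, 0], 0.2],
    [[0, 0, 0], [0.0868, -0.0057, 0], 0.2]
  ]
}}

```text
time_s: 34.05
tcp_pos: [0.5316, -0.1499, 0.1452]
ee_rot: [[-0.105, -0.994, 0.002], [-0.994, 0.105, 0.0], [-0.0, -0.002, -1.0]]
wrist_force: [1.2, 0.3, -0.1]
gripper_width: 0.4
gripper_force: 29.5
```

Emit:
{"fn": "move_arm", "kwargs": {
  "series": [
    [[0, 0, 0], [0.0868, -0.0057, 0], 0.2],
    [[0, 0, 0], [0.0868, -0.0057, 0.02], 0.2],
    [[0, 0, 0], [0, 0, 0.05], 0.2],
    [[0, 0, 0], [0, 0, 0.04], 0.2],
    [[0, 0, 0], [0, 0, 0], 0.2],
    [[0, 0, 0], [0, 0, 0], 0.2],
    [[0, 0, 0], [0, 0, 0], 0.2]
  ]
}}

```text
time_s: 34.75
tcp_pos: [0.5295, -0.2352, 0.091]
ee_rot: [[-0.105, -0.994, 0.003], [-0.995, 0.105, -0.001], [0.001, -0.003, -1.0]]
wrist_force: [-0.4, 0.5, -0.2]
gripper_width: 0.395
gripper_force: 29.5
```

```bash
python3 -c "
from h import *
go([.5277,-.2358,.027])"
```

```text
t 34.8 tcp [ 0.5295 -0.2352  0.091 ] yang 173.99 w 0.395 f [-0.4135  0.5493 -0.1765] | total frac [0.0016 0.0038 0.128 ]
2 rows of [0.0008 0.0019 0.064 ]
```

Emit:
{"fn": "move_arm", "kwargs": {
  "series": [
    [[0, 0, 0], [0.001, 0.003, 0.04], 0.2],
    [[0, 0, 0], [0, 0, 0.04], 0.2],
    [[0, 0, 0], [0, 0, 0.03], 0.2],
    [[0, 0, 0], [0, 0, 0.016], 0.2],
    [[0, 0, 0], [0, 0, 0], 0.2],
    [[0, 0, 0], [0, 0, 0], 0.2]
  ]
}}

```text
time_s: 35.35
tcp_pos: [0.5277, -0.2355, 0.0274]
ee_rot: [[-0.105, -0.994, 0.002], [-0.994, 0.105, -0.001], [0.0, -0.002, -1.0]]
wrist_force: [0.2, -0.3, -1.2]
gripper_width: 0.396
gripper_force: 29.6
```

Emit:
{"fn": "move_arm", "kwargs": {
  "series": [
    [[0, 0, 0], [0, 0, 0.003], 0.2],
    [[0, 0, 0], [0, 0, 0], 0.58],
    [[0, 0, 0], [0, 0, 0], 0.58],
    [[0, 0, 0], [0, 0, 0], 0.58],
    [[0, 0, 0], [0, 0, -0.06], 0.58],
    [[0, 0, 0], [0, 0, -0.09], 0.58],
    [[0, 0, 0], [-0.08, 0, -0.06], 0.58],
    [[0, 0, 0], [-0.09, 0, 0], 0.58],
    [[0, 0, 0], [-0.09, 0, 0], 0.58],
    [[0, 0, 0], [-0.09, 0, 0], 0.58],
    [[0, 0, 0], [-0.09, 0, 0], 0.58],
    [[0, 0, 0], [-0.09, 0, 0], 0.58]
  ]
}}

```text
time_s: 36.55
tcp_pos: [0.5547, 0.0297, 0.1299]
ee_rot: [[-0.106, -0.994, 0.0], [-0.994, 0.106, 0.0], [-0.0, -0.0, -1.0]]
wrist_force: [0.3, 0.0, 0.7]
gripper_width: 0.579
gripper_force: 0.0
```

Emit:
{"fn": "move_arm", "kwargs": {
  "series": [
    [[0, 0, 0], [-0.08, 0, 0], 0.58],
    [[0, 0, 0], [-0.08, 0, 0], 0.58],
    [[0, 0, 0], [-0.08, 0, 0], 0.58],
    [[0, 0, 0], [0, 0, 0], 0.58],
    [[0, 0, 0], [0, 0, 0], 0.58]
  ]
}}

```text
time_s: 37.05
tcp_pos: [0.5671, 0.1479, 0.1294]
ee_rot: [[-0.104, -0.995, -0.001], [-0.995, 0.104, -0.0], [0.0, 0.001, -1.0]]
wrist_force: [-0.0, -0.4, -0.1]
gripper_width: 0.579
gripper_force: 0.0
```

```bash
python3 - <<'E'
from h import *
t=cap('top'); u=cap('side')
go([*(S[2]+.0085*np.array([.1064,.9943])),.1])
hsv=cv2.cvtColor(t['img'],cv2.COLOR_RGB2HSV)
for nm,c in (('top',t),('side',u)):
  print(nm,[(round(x['score'],2),atz(c,x['centre'],.024)[:2],np.round(x['centre'])) for x in r.pinpoint('choke0_mid',nm)])
  i=c['img']
  for p in S:
    # expected outlines: top rim z=.038 and bottom z=.010
    for z,col in ((.038,(0,255,255)),(.012,(255,0,255))):
      for a in np.linspace(0,6.28,24,endpoint=False):
        q=np.round(proj(c,[p[0]+.018*np.cos(a),p[1]+.018*np.sin(a),z])*1).astype(int); i[q[1],q[0]]=col
a=t['img'][220:280,375:495]; d=u['img'][140:240,340:440]
W=np.vstack([cv2.resize(a,(600,300),interpolation=0),np.hstack([cv2.resize(d,(300,300),interpolation=0),cv2.resize(u['img'][260:410,140:290],(300,300))])])
cv2.imwrite('pics/c9.png',W[:,:,::-1])
E
```

```text
t 37.1 tcp [0.5671 0.1464 0.1295] yang 173.89 w 0.581 f [-0.3427 -0.0831  0.4724] | total frac [ 0.5862 -0.003   0.0594]
7 rows of [ 0.0837 -0.0004  0.0085]
top [(0.59, array([ 0.5302, -0.2332]), array([470., 255.]))]
side [(0.66, array([0.6833, 0.2638]), array([175., 268.])), (0.53, array([ 0.5351, -0.2472]), array([415., 169.]))]
```

View pics/c9.png

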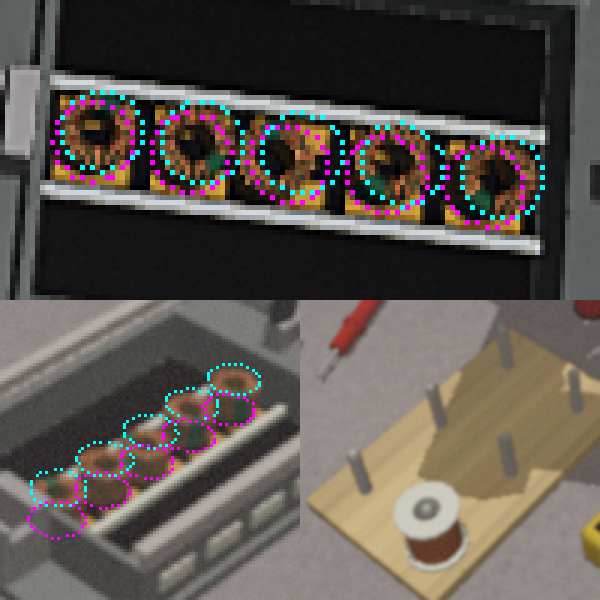

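```bash
python3 - <<'E'
from h import *
t=cap('top'); hsv=cv2.cvtColor(t['img'],cv2.COLOR_RGB2HSV).astype(int)
for nm,g in (('top',t),):
  H,Sx,V=hsv[...,0],hsv[...,1],hsv[...,2]
  m=((H<17)&(Sx>70)&(V>40))|((H>35)&(H<95)&(Sx>70)&(V>30))
  w=np.zeros_like(m); 
  for k,p in enumerate(S):
    q=proj(t,[*p,.028]); yy,xx=np.mgrid[:480,:640]
    mm=m&(abs(xx-q[0])<9.5)&(abs(yy-q[1])<11)
    ys,xs=np.nonzero(mm); print(k,np.round(q,1),len(xs),'cent',xs.mean().round(2),ys.mean().round(2),'d mm x,y',(atz(t,(xs.mean(),ys.mean()),.028)[:2]-p)*1000,'x rng',np.percentile(xs,[3,97]),np.percentile(ys,[3,97]))
E
```

```text
0 [394.3 246.5] 123 cent 394.28 245.68 d mm x,y [1.7987 0.1307] x rng [387. 401.] [239. 252.]
1 [414.  248.8] 117 cent 414.25 248.23 d mm x,y [ 1.279  -0.6801] x rng [407.48 423.  ] [241. 255.]
2 [434.  251.1] 108 cent 430.43 251.2 d mm x,y [-0.3892  7.9547] x rng [425.   436.79] [244.   258.79]
3 [453.6 253.3] 131 cent 452.89 251.88 d mm x,y [3.107  1.4916] x rng [446. 460.] [245.9 259. ]
4 [473.6 255.6] 129 cent 474.25 254.98 d mm x,y [ 1.5037 -1.3927] x rng [468. 481.] [248. 262.]
```

Emit:
{"fn": "move_arm", "kwargs": {
  "series": [
    [[0, 0, 0], [0.084, -0.0004, 0], 0.58],
    [[0, 0, 0], [0.084, -0.0004, 0], 0.58],
    [[0, 0, 0], [0.084, -0.0004, 0], 0.58],
    [[0, 0, 0], [0.084, -0.0004, 0], 0.58],
    [[0, 0, 0], [0.084, -0.0004, 0], 0.58],
    [[0, 0, 0], [0.084, -0.0004, 0], 0.58],
    [[0, 0, 0], [0.084, -0.0004, 0.05], 0.58],
    [[0, 0, 0], [0, 0, 0.05], 0.58],
    [[0, 0, 0], [0, 0, 0], 0.58],
    [[0, 0, 0], [0, 0, 0], 0.58],
    [[0, 0, 0], [0, 0, 0], 0.58]
  ]
}}

```text
time_s: 38.4
tcp_pos: [0.5389, -0.145, 0.0812]
ee_rot: [[-0.105, -0.995, 0.003], [-0.995, 0.105, -0.0], [0.0, -0.003, -1.0]]
wrist_force: [0.3, 0.1, 0.5]
gripper_width: 0.579
gripper_force: 0.0
```

```bash
python3 -c "
from h import *
go([.5372,-.1461,.0225])"
```

```text
t 38.4 tcp [ 0.5389 -0.145   0.0812] yang 173.99 w 0.579 f [0.2988 0.1456 0.4739] | total frac [0.0026 0.0034 0.1175]
2 rows of [0.0013 0.0017 0.0587]
```

Grip, lift 3 mm, shift 7.5 mm toward −y, set down.

Emit:
{"fn": "move_arm", "kwargs": {
  "series": [
    [[0, 0, 0], [0.002, 0.002, 0.05], 0.58],
    [[0, 0, 0], [0, 0, 0.045], 0.58],
    [[0, 0, 0], [0, 0, 0.022], 0.58],
    [[0, 0, 0], [0, 0, 0], 0.2],
    [[0, 0, 0], [0, 0, 0], 0.2],
    [[0, 0, 0], [0, 0, 0], 0.2],
    [[0, 0, 0], [0, 0, 0], 0.2],
    [[0, 0, 0], [0, 0, -0.006], 0.2],
    [[0, 0, 0], [0.015, 0, 0], 0.2],
    [[0, 0, 0], [0, 0, 0], 0.2],
    [[0, 0, 0], [0, 0, 0.006], 0.2],
    [[0, 0, 0], [0, 0, 0], 0.2]
  ]
}}

```text
time_s: 39.6
tcp_pos: [0.5361, -0.154, 0.0223]
ee_rot: [[-0.105, -0.994, 0.0], [-0.994, 0.105, -0.001], [0.001, -0.001, -1.0]]
wrist_force: [-1.8, -0.1, 6.7]
gripper_width: 0.408
gripper_force: 30.0
```

Emit:
{"fn": "move_arm", "kwargs": {
  "series": [
    [[0, 0, 0], [0, 0, 0], 0.58],
    [[0, 0, 0], [0, 0, 0], 0.58],
    [[0, 0, 0], [0, 0, 0], 0.58],
    [[0, 0, 0], [0, 0, -0.06], 0.58],
    [[0, 0, 0], [0, 0, -0.09], 0.58],
    [[0, 0, 0], [-0.08, 0, -0.06], 0.58],
    [[0, 0, 0], [-0.09, 0, 0], 0.58],
    [[0, 0, 0], [-0.09, 0, 0], 0.58],
    [[0, 0, 0], [-0.09, 0, 0], 0.58],
    [[0, 0, 0], [-0.09, 0, 0], 0.58],
    [[0, 0, 0], [-0.09, 0, 0], 0.58],
    [[0, 0, 0], [-0.05, 0, 0], 0.5]
  ]
}}

```text
time_s: 40.8
tcp_pos: [0.5667, 0.138, 0.126]
ee_rot: [[-0.103, -0.995, 0.0], [-0.995, 0.103, 0.0], [-0.0, -0.0, -1.0]]
wrist_force: [0.2, -1.3, 0.1]
gripper_width: 0.542
gripper_force: 0.0
```

```bash
cat > m.py <<'E'
from h import *
t=cap('top'); hsv=cv2.cvtColor(t['img'],cv2.COLOR_RGB2HSV).astype(int)
H,Sx,V=hsv[...,0],hsv[...,1],hsv[...,2]
m=((H<17)&(Sx>70)&(V>40))|((H>35)&(H<95)&(Sx>70)&(V>30))
yy,xx=np.mgrid[:480,:640]
for k,p in enumerate(S):
    q=proj(t,[*p,.028])
    mm=m&(abs(xx-q[0])<9.5)&(abs(yy-q[1])<11)
    ys,xs=np.nonzero(mm); print(k,len(xs),'d mm x,y',(atz(t,(xs.mean(),ys.mean()),.028)[:2]-p)*1000,'x rng',np.percentile(xs,[3,97])-q[0],np.percentile(ys,[3,97])-q[1])
E
cat > tab.py <<'E'
from h import *
t=cap('top');u=cap('side')
for nm,c in (('top',t),('side',u)):
  for k,z in (('latch_tab',.085),('latch_pivot',.066)): print(k,nm,[(round(x['score'],2),atz(c,x['centre'],z)[:2]) for x in r.pinpoint(k,nm)])
E
python3 m.py; python3 tab.py; python3 -c "
from h import *
go([.522,-.285,.16])"
```

```text
0 126 d mm x,y [1.674 0.112] x rng [-6.5979  6.6521] [-7.478  5.522]
1 124 d mm x,y [1.8125 1.3051] x rng [-7.9546  7.0454] [-7.7932  6.2068]
2 135 d mm x,y [0.5765 0.753 ] x rng [-7.0151  6.9849] [-7.0747  6.9253]
3 130 d mm x,y [2.8165 1.3517] x rng [-7.6234  6.3766] [-7.3968  5.7332]
4 128 d mm x,y [ 1.801  -1.2905] x rng [-5.8393  7.3507] [-7.6467  6.3533]
latch_tab top [(0.71, array([ 0.5242, -0.2837]))]
latch_pivot top [(0.56, array([ 0.5145, -0.3793]))]
latch_tab side [(0.95, array([ 0.5113, -0.2729])), (0.74, array([0.345 , 0.0993]))]
latch_pivot side [(0.87, array([ 0.5044, -0.3791]))]
t 41.1 tcp [0.5662 0.1337 0.1261] yang 173.85 w 0.498 f [ 0.1305 -0.3347 -0.2359] | total frac [ 0.842  -0.0017 -0.0676]
10 rows of [ 0.0842 -0.0002 -0.0068]
```

Emit:
{"fn": "move_arm", "kwargs": {
  "series": [
    [[0, 0, 0], [0.0842, -0.0002, -0.0068], 0.45],
    [[0, 0, 0], [0.0842, -0.0002, -0.0068], 0.45],
    [[0, 0, 0], [0.0842, -0.0002, -0.0068], 0.45],
    [[0, 0, 0], [0.0842, -0.0002, -0.0068], 0.45],
    [[0, 0, 0], [0.0842, -0.0002, -0.0068], 0.45],
    [[0, 0, 0], [0.0842, -0.0002, -0.0068], 0.45],
    [[0, 0, 0], [0.0842, -0.0002, -0.0068], 0.45],
    [[0, 0, 0], [0.0842, -0.0002, -0.0068], 0.45],
    [[0, 0, 0], [0.0842, -0.0002, -0.0068], 0.45],
    [[0, 0, 0], [0.0842, -0.0002, -0.0068], 0.45],
    [[0, 0, 0], [0, 0, 0], 0.45],
    [[0, 0, 0], [0, 0, 0], 0.45]
  ]
}}

```text
time_s: 42.35
tcp_pos: [0.5217, -0.2855, 0.16]
ee_rot: [[-0.11, -0.994, -0.0], [-0.994, 0.11, 0.0], [-0.0, 0.001, -1.0]]
wrist_force: [-0.5, 0.6, -0.9]
gripper_width: 0.452
gripper_force: 0.0
```

```bash
python3 -c "
from h import *
go([.522,-.286,.075])"
```

```text
t 42.4 tcp [ 0.5217 -0.2855  0.16  ] yang 173.70 w 0.452 f [-0.5233  0.5745 -0.8856] | total frac [ 0.0009 -0.0008  0.17  ]
2 rows of [ 0.0005 -0.0004  0.085 ]
```

Emit:
{"fn": "move_arm", "kwargs": {
  "series": [
    [[0, 0, 0], [0.001, -0.001, 0.04], 0.45],
    [[0, 0, 0], [0, 0, 0.05], 0.45],
    [[0, 0, 0], [0, 0, 0.05], 0.45],
    [[0, 0, 0], [0, 0, 0.025], 0.45],
    [[0, 0, 0], [0, 0, 0.005], 0.45],
    [[0, 0, 0], [0, 0, 0], 0.0],
    [[0, 0, 0], [0, 0, 0], 0.0],
    [[0, 0, 0], [0, 0, 0], 0.0],
    [[0, 0, 0], [0, 0, 0], 0.0],
    [[0, 0, 0], [0, 0, 0], 0.0]
  ]
}}

```text
time_s: 43.35
tcp_pos: [0.5221, -0.2844, 0.0759]
ee_rot: [[-0.106, -0.994, -0.002], [-0.994, 0.106, 0.0], [-0.0, 0.002, -1.0]]
wrist_force: [-5.1, 1.6, 3.4]
gripper_width: 0.132
gripper_force: 30.0
```

Emit:
{"fn": "move_arm", "kwargs": {
  "series": [
    [[0, 0, 0], [0.0048, 0, -0.0192], 0],
    [[0, 0, 0], [0.0066, 0, -0.0186], 0],
    [[0, 0, 0], [0.0084, 0, -0.0178], 0],
    [[0, 0, 0], [0, 0, 0], 0],
    [[0, 0, 0], [-0.02, 0, 0], 0],
    [[0, 0, 0], [-0.04, 0, 0], 0],
    [[0, 0, 0], [-0.05, 0, 0], 0],
    [[0, 0, 0], [-0.05, 0, 0], 0],
    [[0, 0, 0], [-0.05, 0, 0], 0],
    [[0, 0, 0], [-0.05, 0, 0], 0],
    [[0, 0, 0], [-0.05, 0, 0], 0],
    [[0, 0, 0], [0, 0, 0], 0]
  ]
}}

```text
time_s: 44.55
tcp_pos: [0.5377, -0.1381, 0.1034]
ee_rot: [[-0.103, -0.995, -0.003], [-0.995, 0.103, 0.0], [-0.0, 0.003, -1.0]]
wrist_force: [-4.9, 0.8, 0.4]
gripper_width: 0.136
gripper_force: 30.0
```

```bash
python3 tab.py;python3 -c "
from h import *
go([.551-.0099*.1064,-.017-.0099*.9943,.103]); print(r.sense()['gripper_force'])"
```

```text
latch_tab top [(0.32, array([ 0.5186, -0.1381]))]
latch_pivot top [(0.74, array([ 0.5307, -0.2194]))]
latch_tab side [(0.91, array([ 0.5521, -0.1728]))]
latch_pivot side [(0.97, array([ 0.5367, -0.2409])), (0.28, array([0.4596, 0.3719]))]
t 44.9 tcp [ 0.5375 -0.14    0.1034] yang 173.93 w 0.140 f [-6.3153  1.2084  0.8021] | total frac [-0.2278 -0.0009  0.0008]
3 rows of [-0.0759 -0.0003  0.0003]
30.001208782196045
```

Emit:
{"fn": "move_arm", "kwargs": {
  "series": [
    [[0, 0, 0], [-0.03, 0, 0], 0],
    [[0, 0, 0], [-0.04, 0, 0], 0],
    [[0, 0, 0], [-0.04, 0, 0], 0],
    [[0, 0, 0], [-0.04, 0, 0], 0],
    [[0, 0, 0], [-0.04, 0, 0], 0],
    [[0, 0, 0], [-0.02, 0, 0], 0],
    [[0, 0, 0], [-0.01, 0, 0], 0],
    [[0, 0, 0], [0, 0, 0], 0],
    [[0, 0, 0], [0, 0, 0], 0]
  ]
}}

```text
time_s: 45.75
tcp_pos: [0.5491, -0.0305, 0.1033]
ee_rot: [[-0.106, -0.994, -0.003], [-0.994, 0.106, 0.0], [0.0, 0.003, -1.0]]
wrist_force: [-6.3, 1.5, 0.5]
gripper_width: 0.133
gripper_force: 30.0
```

```bash
python3 tab.py;python3 -c "
from h import *
go([.551-.0099*.1064,-.017-.0099*.9943,.103])"
```

```text
latch_tab top []
latch_pivot top [(0.45, array([0.5182, 0.2821]))]
latch_tab side [(0.91, array([ 0.5695, -0.063 ])), (0.74, array([0.4619, 0.321 ]))]
latch_pivot side [(0.91, array([ 0.5389, -0.1222])), (0.59, array([ 0.5044, -0.0098]))]
t 46.0 tcp [ 0.5491 -0.0307  0.1033] yang 173.92 w 0.137 f [-6.0421  1.9235  0.3114] | total frac [-0.008  -0.001   0.0007]
1 rows of [-0.008  -0.001   0.0007]
```

Emit:
{"fn": "move_arm", "kwargs": {
  "series": [
    [[0, 0, 0], [-0.004, 0, 0], 0],
    [[0, 0, 0], [-0.004, 0, 0], 0],
    [[0, 0, 0], [-0.003, 0, 0], 0],
    [[0, 0, 0], [0, 0, 0], 0],
    [[0, 0, 0], [0, 0, 0], 0]
  ]
}}

```text
time_s: 46.55
tcp_pos: [0.5494, -0.0265, 0.103]
ee_rot: [[-0.106, -0.994, -0.004], [-0.994, 0.106, -0.002], [0.002, 0.003, -1.0]]
wrist_force: [-5.4, -2.1, -0.9]
gripper_width: 0.138
gripper_force: 30.0
```

Emit:
{"fn": "move_arm", "kwargs": {
  "series": [
    [[0, 0, 0], [-0.003, 0, 0], 0],
    [[0, 0, 0], [-0.003, 0, 0], 0],
    [[0, 0, 0], [0, 0, 0], 0],
    [[0, 0, 0], [0, 0, 0], 0]
  ]
}}

```text
time_s: 46.95
tcp_pos: [0.5493, -0.026, 0.1025]
ee_rot: [[-0.106, -0.994, -0.005], [-0.994, 0.106, -0.005], [0.006, 0.005, -1.0]]
wrist_force: [-3.0, -12.8, -4.6]
gripper_width: 0.137
gripper_force: 30.0
```

Emit:
{"fn": "move_arm", "kwargs": {
  "series": [
    [[0, 0, 0], [-0.007, 0, 0.0178], 0],
    [[0, 0, 0], [-0.006, 0, 0.0186], 0],
    [[0, 0, 0], [-0.004, 0, 0.014], 0],
    [[0, 0, 0], [0, 0, 0], 0],
    [[0, 0, 0], [0, 0, 0], 0]
  ]
}}

```text
time_s: 47.45
tcp_pos: [0.5505, -0.0156, 0.0777]
ee_rot: [[-0.106, -0.994, -0.004], [-0.994, 0.106, -0.002], [0.003, 0.004, -1.0]]
wrist_force: [-4.2, -4.3, -1.8]
gripper_width: 0.133
gripper_force: 30.0
```

Emit:
{"fn": "move_arm", "kwargs": {
  "series": [
    [[0, 0, 0], [0, 0, 0], 0.4],
    [[0, 0, 0], [0, 0, 0], 0.4],
    [[0, 0, 0], [0, 0, 0], 0.4],
    [[0, 0, 0], [0, 0, 0], 0.4],
    [[0, 0, 0], [0, 0, -0.05], 0.4],
    [[0, 0, 0], [0, 0, -0.07], 0.4],
    [[0, 0, 0], [0, 0, -0.08], 0.4],
    [[0, 0, 0], [-0.08, 0, -0.06], 0.4],
    [[0, 0, 0], [-0.08, 0, 0], 0.4],
    [[0, 0, 0], [-0.08, 0, 0], 0.4],
    [[0, 0, 0], [-0.08, 0, 0], 0.4],
    [[0, 0, 0], [-0.08, 0, 0], 0.4]
  ]
}}

```text
time_s: 48.65
tcp_pos: [0.5738, 0.187, 0.2087]
ee_rot: [[-0.105, -0.994, 0.002], [-0.994, 0.105, 0.001], [-0.001, -0.002, -1.0]]
wrist_force: [0.6, -0.8, -0.1]
gripper_width: 0.399
gripper_force: 0.0
```

```bash
python3 m.py; python3 tab.py; python3 - <<'E'
from h import *
t=cap('top'); u=cap('side')
t0=cv2.imread('pics/top0.png')[:,:,::-1]; u0=cv2.imread('pics/side0.png')[:,:,::-1]
f=lambda i,b: cv2.resize(i[b[0]:b[1],b[2]:b[3]],(400,300),interpolation=2)
A=(200,290,360,480); B=(140,230,310,430)
cv2.imwrite('pics/fin.png',np.vstack([np.hstack([f(t0,A),f(t['img'],A)]),np.hstack([f(u0,B),f(u['img'],B)])])[:,:,::-1])
E
```

```text
0 37 d mm x,y [-8.0863  0.2978] x rng [-6.2679  5.5721] [0.522 8.442]
1 22 d mm x,y [-10.093    7.7799] x rng [-7.3246  2.0454] [0.2068 8.2068]
2 84 d mm x,y [-0.3079 -0.5363] x rng [-7.0151  5.9849] [-7.0747  8.4353]
3 87 d mm x,y [1.6776 2.7849] x rng [-7.6234  5.3766] [-7.6868  7.7332]
4 74 d mm x,y [ 0.2458 -0.6064] x rng [-5.6493  7.3507] [-6.6467  8.1633]
latch_tab top [(0.62, array([ 0.5483, -0.0184]))]
latch_pivot top [(0.91, array([ 0.5372, -0.1169]))]
latch_tab side [(0.76, array([ 0.5447, -0.0143]))]
latch_pivot side [(0.87, array([ 0.5439, -0.12  ])), (0.37, array([0.478 , 0.3213]))]
```

View pics/fin.png

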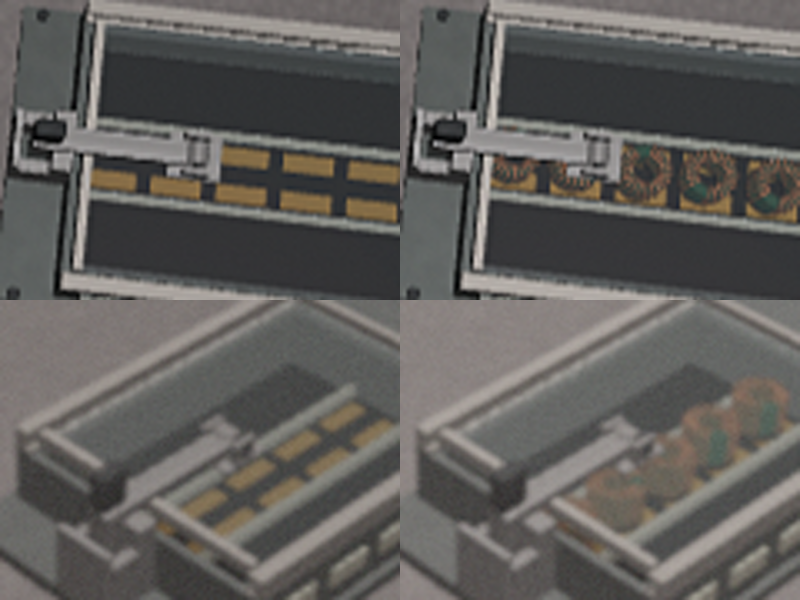

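The guard and latch look the same as in the start picture: guard home, tab over the catch, five chokes in their row under the plate. Handing in.

```bash
python3 -c "
from station import r
print(r.finish_job())"
```

```text
the job is handed in; nothing more can be done
None
```

The job is handed in: all five chokes lie on stations 0–4 (station 2's had been knocked aside and was put back), and the last pictures show the guard home with the latch down in its catch; no verdict came back.

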